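# Refit the tray of a blood-tube rocker

## Robot

A 7-joint arm with a two-finger parallel gripper is mounted at the origin on the work surface. World frame = base frame: x ahead of the robot, y to its left, z up, the work surface at z = 0. Lengths are in mm, angles in rad, forces in N, time in s.
With the tool pointing down it reaches from about 400 to 875 mm from the base axis. Payload 4.4 kg.
Tool frame: the origin (TCP) lies at the very end of the fingers, on their centre line; the grasp point (between the pads) lies 19 mm behind it; z points along the fingers, y is the direction in which the jaws open and shut (so a half turn about z gives the same grasp; the last joint's range is limited). The gripper opens to 85 mm and grips with 20 to 120 N. Pads are 22 mm wide; open, the fingers measure 114 mm over their backs; the gripper's body (76 mm by 85 mm) begins 54 mm behind the grasp point. The pads swing forward as they close: fully open they stand 13 mm farther back than shut.
Start: joints at [1.237, 0.628, 0.038, 1.517, -0.027, 0.996, -0.02], TCP at [172.024, -626.838, 231.313] pointing down, gripper open.
Joint ranges: [-3.06, 3.06], [-0.37, 2.12], [-1.25, 1.32], [0.18, 2.47], [-1.1, 4.24], [0.23, 1.98], [-2.94, 2.94]. Speed limits (rad/s): [2.57, 2.57, 3.14, 3.14, 3.14, 3.14, 3.14].

## Interface

Orientations are given as [roll, pitch, yaw] about the fixed x, y, z axes, in that order (R = Rz(yaw) Ry(pitch) Rx(roll)).
In Python, from cell import read_state, get_image, finish_job gives the robot as it stands.
- The arm moves only by the tool carry_out, never from a script. Its argument "series" is a list that holds one entry, the list of rows, each a list of 7 numbers: the shift along the tool's x, y, z in cm, then the turn, a rotation vector about the tool's x, y, z in rad, then the finger opening in cm, from 0 to 8.54. In form: [[[x, y, z, wx, wy, wz, grip], ...]]. A call has 1 to 5 rows; each row is the pose to reach, as a shift and turn from the pose commanded when the call began, along the tool's axes at that moment; what a row does not reach only later rows make up. A row lasts 1/12 s, in which the tool goes at most 41.7 mm and 7.16 degrees, less where a joint would pass 70% of its speed; a pose out of reach is approached as far as the arm can. A call with a gripper value outside its range is refused whole. The fingers move at their own pace and stop on an object; the grip force is fixed at half the most. Time passes only in rows, so rows that repeat a pose let the fingers close. It gives the time, the measured TCP pose, the force and the opening at its end, in the units of the state.
- read_state(): the state, without advancing time (a new reading comes with each control period).
- get_image(name): name is "scene" or "side" or "wrist"; returns a dict with "img" (480x640x3 uint8, blue, green, red), "z_map" (480x640 float32, mm along the optical axis (not along the pixel's ray), 0 where there is no reading), "mtx" (3x3 intrinsics, pixels), "dist" ([k1, k2, p1, p2, k3] as OpenCV has them; the pictures are not rectified), "T" (4x4, takes a point from camera to world coordinates); the wrist camera has in their place "T_tool_cam" (4x4, takes a point from camera to tool coordinates, whose origin is the TCP and whose axes are the flange's). Camera axes: x right, y down, z forward; pixel columns grow to the right and rows downward; lengths in mm; the calibration is good to about 2 mm. A picture is of the moment at which its call begins: read the wrist's pose just before it.
- finish_job(): hands the job in, once; it reports no verdict.
The state is a dict: "clock": time; "qpos": joint angles; "qd": joint speeds; "tau": joint torques, N m; "eef_pos": TCP position; "tool_rot": TCP orientation; "force": force on the tool from outside, world axes, zero at the start; "torque": the same for the moment, N m; "width": finger opening in mm.
Only numpy, scipy, OpenCV 4.12 (cv2) and the standard library are available. Lean on these libraries where they do the work, as an engineer would, in place of code of your own. Each camera call takes 0.05 s, during which the arm holds its last target.

## Task

Refit the tray to the tube rocker: raise the red coupler handle fully, then pick the tray up (its blue rib is the carrying grip) and lower it gently, still in the hand, until its coupler is fully down on the steel drive ball and its back end rests level on the roller between the flanges. Then press the red handle fully down to lock the coupler. Leave the other things on the bench where they are.

Things in the scene. Friction and masses are not known exactly. Their poses are not given: they have to be found in the camera images.
- rocker: Bench tube rocker, fixed: white housing 156 mm wide, 45 mm high, from x = -237 (grey control nose) to +60 mm. Origin on the bench straight under the drive ball; +x points from roller to ball, z up. Stands at the robot's left or right, yaw within 0.3 rad. With the tray fitted, the tray's origin is 65 mm straight above this origin and its axes are parallel to these.
- ball (a point): Centre of the steel drive ball, 85 mm above the bench. The ball has 30 mm diameter and stands on a 14 mm shank out of a black bellows.
- roller (a point): Middle of the top line of the rubber fulcrum roller, 65 mm above the bench, 150 mm behind the ball. The roller (16 mm diameter) runs along the rocker's y and has a blue flange of 28 mm diameter at each end, inner faces 60 mm either side of this point. The tray's back end rests on it between the flanges.
- tray: Loose rocker tray, 0.5 to 0.8 kg, parked flat on the bench on the other side, yaw within 0.3 rad. Origin in the plane of its underside, straight below the socket's axis; +x forward, z up. Steel plate with two black mats: x = -190 to -66 mm, 104 mm wide, 5 mm thick, rims 16 mm high. Coupler head in front: x = -80 to +24 mm, 44 mm wide, z = 6 to 46 mm.
- socket (a point): Point of the tray (0, 0, 20 mm in its frame) where the ball's centre lies when the coupler is fully down. The socket in the aluminium head is 34 mm wide and open below; it takes the 30 mm ball with 2 mm to spare all round and its roof rests on the ball's top. With the handle down, a claw at the socket's rear closes under the ball.
- rib_grip (a point): Point of the blue rib to carry the tray by, within about 8 mm of its centre of mass: (-105, 0, 34 mm) in the tray's frame. The rib runs along the tray's x at y = 0, x = -185 to -78 mm, 12 mm wide, top 50 mm above the underside, with 42 mm of free mat between rib and rim on each side.
- hinge (a point): Middle of the handle's hinge pin, (-32, 0, 40 mm) in the tray's frame; the pin lies along the tray's y axis.
- handle (a joint): Angle of the red coupler handle on the tray: 0 = fully down (locked), lying back along the tray above the rib; 1.4 rad = fully up. It turns about the hinge pin, stays where it is left and takes 1 to 2 N at its end. It starts at 0 to 0.2 rad. The parked tray is loose and slides if the handle is pushed hard sideways.
- handle_grip (a point): Point in the red grip of the handle; the grip is 16 mm wide (along the tray's y), 14 mm thick, 80 mm long and ends 15 mm beyond this point. At angle 0 it is 93 mm behind the hinge and 26 mm above it, 66 mm above the tray's underside; raising swings it up and forward; at 1.4 rad it is 10 mm in front of the hinge and 96 mm above it.
- yellow_rack: Bystander: ivory rack 116 x 26 mm with five yellow-capped tubes, 96 mm high, on the far side in the middle, between rocker and tray. Origin under its centre.
- purple_rack: Bystander: ivory rack 94 x 26 mm with purple-capped tubes, at the back. Origin under its centre.
- scanner: Bystander: hand-held code reader lying on the bench at the right, 155 mm long. Origin on its underside.
- spray: Bystander: bottle 170 mm high at the left. Origin under its centre.
- tip_box: Bystander: clear box with an orange lid, 85 x 120 x 62 mm, at the back. Origin under its centre.
- beaker: Bystander: glass beaker 85 mm high at the left. Origin under its centre.
- clip_pad: Bystander: small white clipboard, 120 x 70 mm, lying at the right. Origin under its centre.

How it is judged (in metres and radians):
On the way, in this order (a step that is already met when the one before it is completed fails the run):
1. the red handle is raised fully (value of joint handle above 1.15 rad), for 0.2 s.
2. the coupler is lowered in the hand right down onto the ball, with the handle still up (distance between socket and ball below 0.007 m and value of joint handle above 1 rad and contact force between the fingers and tray above 0.5 N), for 0.1 s.
At the end, for the whole second after the job is handed in: The tray sits on the rocker: ball centre within 5 mm of the socket point, tray level within 0.03 rad and in line with the rocker within 0.08 rad (back end on the roller, between the flanges), the red handle fully down (below 0.1 rad), everything released and at rest (distance between socket and ball below 0.005 m and value of joint handle below 0.1 rad and angle between the x axis of tray and the x axis of rocker, either way round below 0.08 rad and angle between tray's own z axis and vertical below 0.03 rad and linear speed of tray below 0.01 m/s); the robot touches nothing.
It fails at once if the tray is dropped or rammed onto the rocker (more than 80 N) (contact force between tray and rocker above 80 N).
It fails at once if another thing on the bench is pushed away (more than 30 mm) (distance of any of yellow_rack, purple_rack, scanner, spray, tip_box, beaker, clip_pad from where it was at the start of the episode above 0.03 m).
It fails at once if another thing on the bench is knocked over (angle between any of yellow_rack, purple_rack, spray, beaker's own z axis and vertical above 0.5 rad).
It also fails if it takes over 72 s, if anything falls off the work surface, if the arm or the gripper's body presses on something with over 40 N, if the wrist force passes 120 N, or if a joint passes its speed limit or range.

## Working session

There is one attempt and no reset: what is moved stays moved. The work goes in short steps, Python scripts to look and compute and a tool call to move; the robot and the scene stay as the last step left them, time stands still between calls to the robot, and variables do not carry over. Pictures are saved under pics/ and viewed, and the job is handed in when it is done.

Besides the shell and the picture viewer there is one more tool, called after "Call:" as name([rows], argument=value, ...), one row to a line, values as JSON. carry_out: Moves the arm, as the interface text tells. Its arguments: {"type":"object","properties":{"series":{"type":"array","items":{"type":"array","items":{"type":"array","items":{"type":"number"}}}}},"required":["series"]}

```bash
ls; mkdir -p pics; python3 - <<'E'
from cell import *
import cv2,numpy as np
s=read_state();print(s)
for n in("scene","side"):
    d=get_image(n);cv2.imwrite(f"pics/{n}0.png",d["img"]);print(n,d["mtx"],d["dist"],d["T"])
E
```

```text
pics
{'clock': 0.0, 'qpos': array([ 1.23719482,  0.62934871,  0.03846426,  1.51834984, -0.02703909,
        0.99628463, -0.01996389]), 'qd': array([-0.00111218,  0.00020584, -0.00047837, -0.00056284,  0.00116497,
        0.00064765, -0.00093087]), 'tau': array([ 4.73117984e-05, -5.63406265e+01,  1.22614134e+00, -1.93445116e+01,
        1.10312647e-02,  1.05050279e-02,  4.85128191e-05]), 'eef_pos': array([ 171.86305265, -626.23445988,  230.3936152 ]), 'tool_rot': array([-3.13972050e+00,  4.68592517e-06,  2.67798710e-01]), 'force': array([ 0.38377082, -0.20442651, -0.63089638]), 'torque': array([-0.01849742,  0.03922027,  0.03643298]), 'width': 85.27883287051277}
scene [[565.06051136   0.         321.55367152]
 [  0.         565.06051136 238.6091133 ]
 [  0.           0.           1.        ]] [-0.01891275  0.          0.          0.          0.        ] [[-7.72386958e-01  4.67759424e-01 -4.29673722e-01  1.19005841e+03]
 [ 6.34997176e-01  5.53739263e-01 -5.38657048e-01  7.58068249e+02]
 [-1.40347004e-02 -6.88893279e-01 -7.24726898e-01  1.08034513e+03]
 [ 0.00000000e+00  0.00000000e+00  0.00000000e+00  1.00000000e+00]]
side [[478.57110309   0.         325.2570926 ]
 [  0.         478.57110309 249.3947892 ]
 [  0.           0.           1.        ]] [-0.10228282  0.          0.          0.          0.        ] [[-9.99096751e-01 -1.55397923e-02  3.95499215e-02  5.45396417e+02]
 [-3.75789034e-02  7.57605152e-01 -6.51630462e-01  8.60395756e+02]
 [-1.98370222e-02 -6.52528120e-01 -7.57504815e-01  1.11753085e+03]
 [ 0.00000000e+00  0.00000000e+00  0.00000000e+00  1.00000000e+00]]
```

View pics/scene0.png

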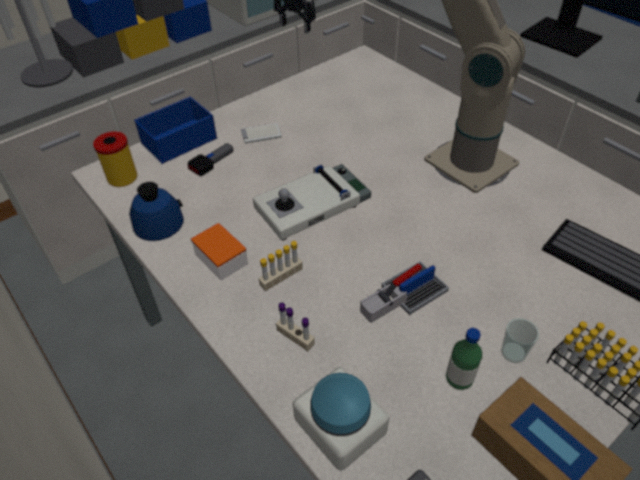

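View pics/side0.png

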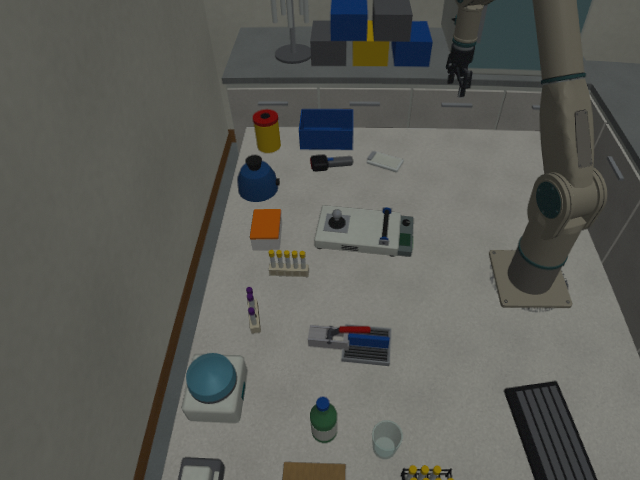

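```bash
cat > h.py <<'E'
from cell import *
import cv2,numpy as np
from scipy.spatial.transform import Rotation as R
def tool():
    s=read_state();T=np.eye(4);T[:3,:3]=R.from_euler('xyz',s['tool_rot']).as_matrix();T[:3,3]=s['eef_pos'];return T
def grab(n):
    Tt=tool();d=get_image(n)
    if n=='wrist': d['T']=Tt@d['T_tool_cam']
    return d
def px(d,u,v,z=None,plane=None):
    n=cv2.undistortPoints(np.array([[[u,v]]],float),d['mtx'],d['dist'])[0,0]
    r=np.array([n[0],n[1],1.])
    T=d['T']
    if plane is not None:
        w=T[:3,:3]@r; k=(plane-T[2,3])/w[2]; return T[:3,3]+k*w
    if z is None:
        u,v=int(round(u)),int(round(v)); w=d['z_map'][v-1:v+2,u-1:u+2]; z=np.median(w[w>0]) if (w>0).any() else np.nan
    return T[:3,:3]@(r*z)+T[:3,3]
def proj(d,P):
    Ti=np.linalg.inv(d['T']); rv=cv2.Rodrigues(Ti[:3,:3])[0]
    return cv2.projectPoints(np.array(P,float).reshape(-1,1,3),rv,Ti[:3,3],d['mtx'],d['dist'])[0].reshape(-1,2)
def crop(d,u0,v0,u1,v1,k,name):
    c=cv2.resize(d['img'][v0:v1,u0:u1],None,fx=k,fy=k,interpolation=cv2.INTER_CUBIC)
    c=cv2.convertScaleAbs(c,alpha=1.3)
    st=20
    for u in range((u0//st+1)*st,u1,st): cv2.line(c,((u-u0)*k,0),((u-u0)*k,6),(0,255,0),1);cv2.putText(c,str(u),((u-u0)*k-10,18),0,.4,(0,200,0),1)
    for v in range((v0//st+1)*st,v1,st): cv2.line(c,(0,(v-v0)*k),(6,(v-v0)*k),(0,255,0),1);cv2.putText(c,str(v),(8,(v-v0)*k+4),0,.4,(0,200,0),1)
    cv2.imwrite('pics/'+name,c)
E
python3 - <<'E'
from h import *
d=grab('side');crop(d,300,195,420,265,6,'c_rock.png');crop(d,300,310,400,375,7,'c_tray.png')
d=grab('scene');crop(d,350,250,460,330,7,'c_tray2.png');crop(d,245,155,380,245,5,'c_rock2.png')
E
```

```text
(no output)
```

View pics/c_rock.png

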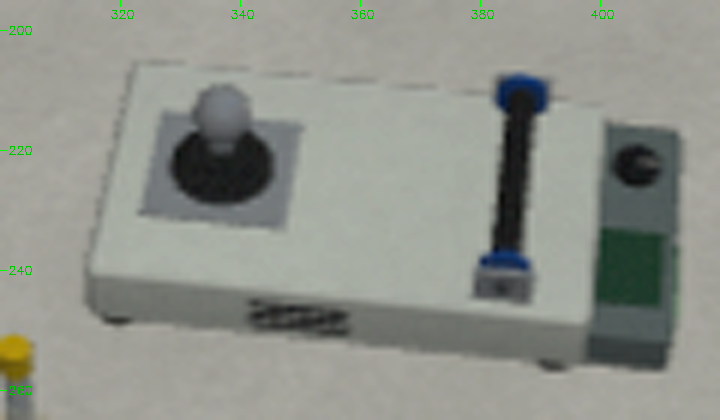

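View pics/c_tray.png

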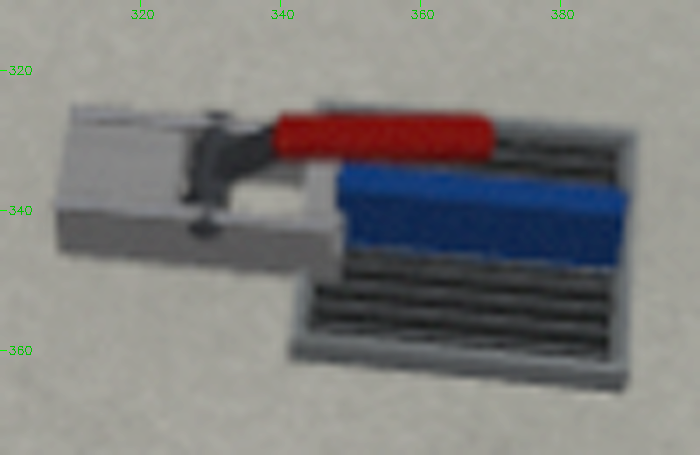

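View pics/c_tray2.png

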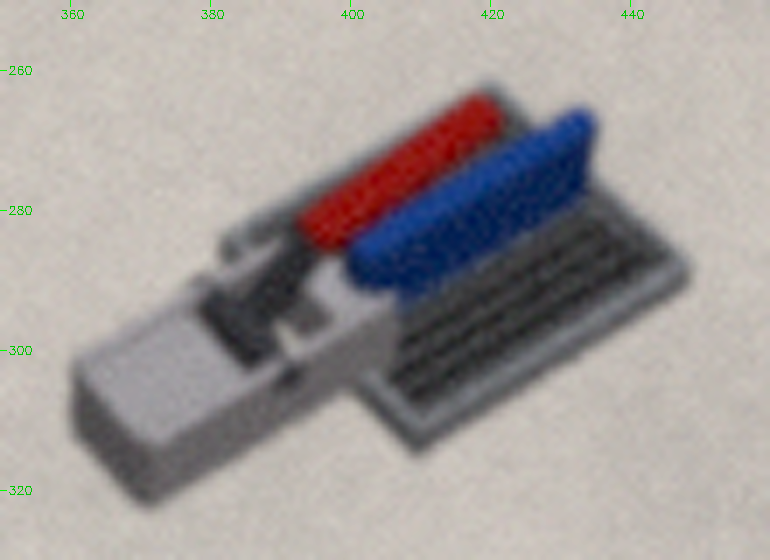

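View pics/c_rock2.png

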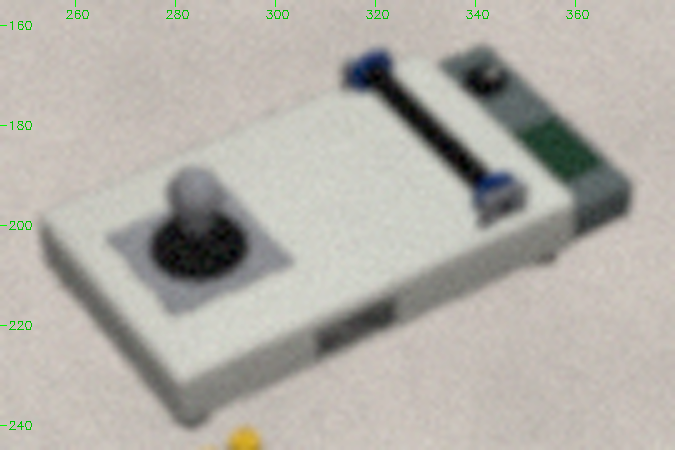

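```bash
cat > fit.py <<'E'
from h import *
from scipy.optimize import least_squares
def fit(obs,x0,free_cam=False):
    # obs: list of (d, pt, (u,v))
    def f(p):
        c,s=np.cos(p[2]),np.sin(p[2]);r=[]
        for d,P,uv in obs:
            W=[p[0]+c*P[0]-s*P[1],p[1]+s*P[0]+c*P[1],P[2]]
            r+=list(proj(d,[W])[0]-uv)
        return np.array(r)
    q=least_squares(f,x0,loss='soft_l1');return q.x,f(q.x).reshape(-1,2)
E
python3 - <<'E'
from fit import *
S=grab('side');C=grab('scene')
ro=[(S,(0,0,85),(337,212)),(S,(60,-78,45),(322,206)),(S,(60,78,45),(315.5,241)),(S,(-150,-62,57),(386.7,210.5)),(S,(-150,62,57),(383.5,238.5)),
(C,(0,0,85),(284.3,193.5)),(C,(60,-78,45),(254,199)),(C,(60,78,45),(281.5,230.5)),(C,(-150,-62,57),(320,169)),(C,(-150,62,57),(343.5,192))]
x,r=fit(ro,[500,-200,0]);print('rocker',x.round(3));print(r.round(1).tolist())
tr=[(S,(24,-22,46),(310,325.5)),(S,(24,22,46),(308,339.5)),(S,(24,22,6),(308,346)),(S,(-66,52,0),(341.5,361.5)),(S,(-190,52,0),(389.5,365.5)),(S,(-190,-52,16),(390.5,328.5)),
(C,(24,-22,46),(361,303)),(C,(24,22,46),(371.5,313.5)),(C,(24,22,6),(371.5,322)),(C,(-66,52,0),(409.5,314.5)),(C,(-190,52,16),(448,287)),(C,(-190,-52,16),(420,262.5))]
y,r=fit(tr,[500,150,0]);print('tray',y.round(3));print(r.round(1).tolist())
for n,d in(('S',S),('C',C)):
  print('depth', n, [px(d,*p).round(0).tolist() for p in ([(337,212),(350,230),(370,345),(315,333),(360,329)] if n=='S' else [(284,193),(310,200),(420,277),(370,305),(405,274)])])
# red tip depth
print('red tip',px(S,370,329).round(0),px(C,420,266).round(0))
E
```

```text
rocker [ 5.69105e+02 -1.70572e+02 -9.30000e-02]
[[-0.1, 2.0], [-0.8, -1.7], [-1.3, -0.9], [-0.1, -0.3], [1.2, 0.9], [0.8, -0.1], [-1.8, -1.8], [0.5, 0.2], [-0.6, -0.5], [1.4, 0.5]]
tray [ 6.10853e+02  2.21611e+02 -7.50000e-02]
[[-0.6, -1.1], [-0.9, -0.5], [-0.2, 0.8], [-0.5, -0.2], [-0.3, 0.1], [0.4, -1.0], [-0.5, -2.3], [1.0, -0.1], [0.1, 1.8], [0.3, 0.8], [1.6, -0.4], [0.4, -2.3]]
depth S [[569.0, -168.0, 96.0], [529.0, -144.0, 43.0], [474.0, 237.0, 14.0], [617.0, 221.0, 41.0], [503.0, 233.0, 86.0]]
depth C [[577.0, -164.0, 95.0], [509.0, -142.0, 46.0], [477.0, 235.0, 43.0], [623.0, 219.0, 42.0], [523.0, 227.0, 83.0]]
red tip [478. 233.  87.] [484. 235.  89.]
```

```bash
cat >> h.py <<'E'
def delta(pos,rpy,T=None):
    T=tool() if T is None else T
    G=np.eye(4);G[:3,:3]=R.from_euler('xyz',rpy).as_matrix();G[:3,3]=pos
    D=np.linalg.inv(T)@G
    return np.r_[D[:3,3]/10,R.from_matrix(D[:3,:3]).as_rotvec()],G
E
python3 - <<'E'
from h import *
T=tool()
for i in range(1,6):
    a=-1.303+i*(1.72/5); r=649-i*18; p=[r*np.cos(a),r*np.sin(a),230+min(i,3)*25]
    d,T=delta(p,[np.pi,0,.268+i*2.8/5],T); print(d.round(3),np.round(p))
d=grab('wrist');print(d['T_tool_cam'].round(3),d['mtx'],d['dist'])
E
```

```text
[ 2.1278e+01 -5.5800e+00 -2.3970e+00 -1.0000e-03 -0.0000e+00 -5.6000e-01] [ 362. -517.  255.]
[21.349 -0.831 -2.5    0.     0.    -0.56 ] [ 501. -354.  280.]
[20.436  3.606 -2.5   -0.     0.    -0.56 ] [ 573. -159.  305.]
[18.64   7.619  0.    -0.     0.    -0.56 ] [575.  42. 305.]
[16.1   11.044  0.     0.     0.    -0.56 ] [511. 226. 305.]
[[-0.00000e+00 -9.49000e-01 -3.14000e-01  7.97340e+01]
 [ 1.00000e+00 -0.00000e+00 -0.00000e+00  7.10000e-02]
 [ 0.00000e+00 -3.14000e-01  9.49000e-01 -1.41774e+02]
 [ 0.00000e+00  0.00000e+00  0.00000e+00  1.00000e+00]] [[421.80065259   0.         314.69917317]
 [  0.         421.80065259 236.64188165]
 [  0.           0.           1.        ]] [-0.1007836  0.         0.         0.         0.       ]
```

Call:
carry_out([
  [[3.9,-0.9,-0.8,0,0,-0.11,8.5],[7.8,-1.9,-1.5,0,0,-0.22,8.5],[11.7,-2.9,-2.2,0,0,-0.33,8.5],[15.6,-3.9,-2.8,0,0,-0.44,8.5],[19.5,-5,-3.5,0,0,-0.55,8.5]],
])

```text
clock: 0.77
eef_pos: [348.2, -526.0, 266.7]
tool_rot: [3.141, 0.0, 0.823]
force: [0.1, -0.4, -0.2]
width: 85.0
```

Call:
carry_out([
  [[3.9,-0.1,-0.7,0,0,-0.11,8.5],[7.8,-0.2,-1.4,0,0,-0.22,8.5],[11.7,-0.4,-2,0,0,-0.33,8.5],[15.6,-0.6,-2.7,0,0,-0.44,8.5],[19.5,-0.8,-3.4,0,0,-0.55,8.5]],
])

```text
clock: 1.18
eef_pos: [475.2, -377.7, 300.8]
tool_rot: [3.141, 0.0, 1.373]
force: [-0.1, -0.0, 0.3]
width: 85.3
```

Call:
carry_out([
  [[3.9,0.6,0,0,0,-0.11,8.5],[7.8,1.3,0,0,0,-0.22,8.5],[11.7,2,0,0,0,-0.33,8.5],[15.6,2.8,0,0,0,-0.44,8.5],[19.5,3.6,0,0,0,-0.55,8.5]],
])

```text
clock: 1.6
eef_pos: [549.3, -193.9, 300.6]
tool_rot: [3.141, 0.001, 1.923]
force: [0.3, -0.0, -0.1]
width: 85.1
```

```bash
python3 - <<'E'
from h import *
s=read_state();print(s['clock'],s['eef_pos'].round(1),s['tool_rot'].round(3),s['qpos'].round(2))
d=grab('wrist');cv2.imwrite('pics/w1.png',d['img'])
d,T=delta([561,90,310],[np.pi,0,2.6]);print(d.round(3))
d,T=delta([470,235,310],[np.pi,0,3.067],T);print(d.round(3))
E
```

```text
1.6 [ 549.3 -193.9  300.6] [3.141e+00 1.000e-03 1.923e+00] [ 0.58  0.49 -0.45  1.61  0.23  1.09  0.42]
[ 2.5159e+01  1.0563e+01 -6.6700e-01  9.0000e-03 -3.0000e-03 -6.6000e-01]
[15.272  7.734  0.    -0.     0.    -0.467]
```

View pics/w1.png

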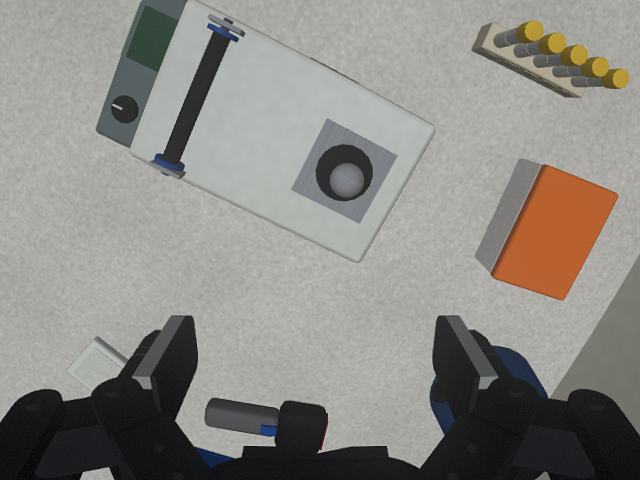

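```bash
python3 - <<'E'
from fit import *
W=grab('wrist')
np.save('W1.npy',{k:W[k] for k in W},allow_pickle=True)
crop(W,280,90,450,270,4,'w1a.png');crop(W,120,0,280,190,4,'w1b.png')
print(px(W,347,180),px(W,250,100),px(W,198,98))
E
```

```text
[ 574.20037273 -158.54663106   87.07237775] [ 470.01082849 -127.82315887   44.45896881] [ 428.74771774 -141.30168815   61.0352729 ]
```

View pics/w1a.png

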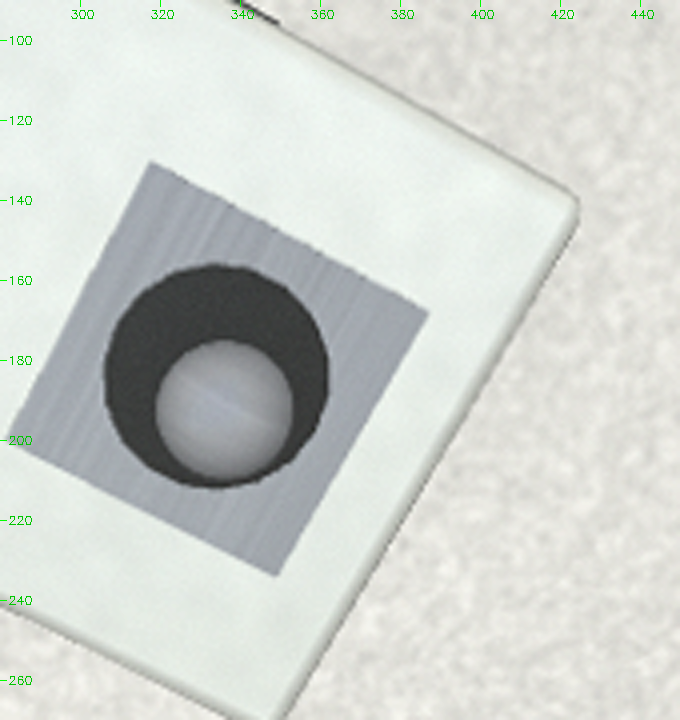

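View pics/w1b.png

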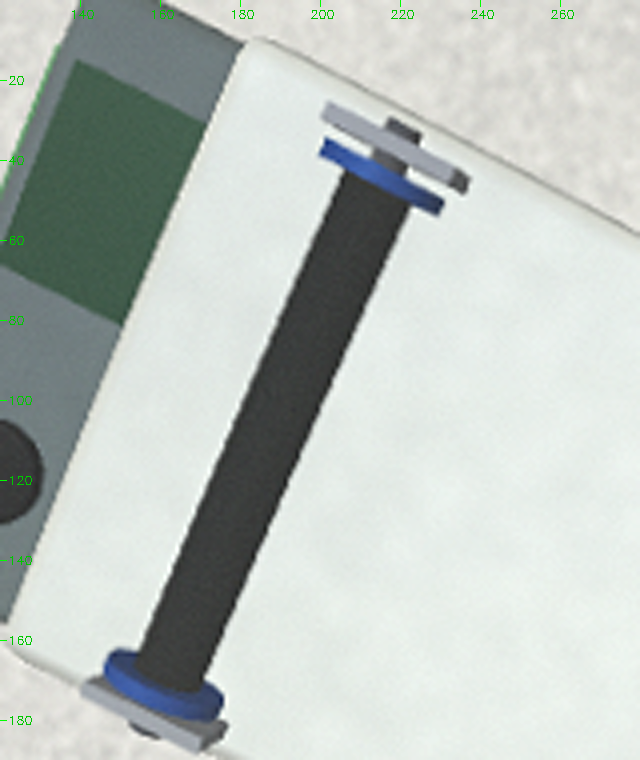

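```bash
python3 - <<'E'
from fit import *
for i in range(3):
    W=grab('wrist');s=read_state()
    g=cv2.cvtColor(W['img'],cv2.COLOR_BGR2GRAY)
    print(s['clock'],s['eef_pos'].round(1),px(W,336,192).round(1))
cv2.imwrite('pics/w2.png',W['img'])
np.save('W2.npy',W,allow_pickle=True)
crop(W,280,90,450,270,4,'w2a.png')
E
```

```text
1.75 [ 550.4 -191.   300.7] [ 566.4 -173.8   98.4]
1.8 [ 549.3 -194.3  300.4] [ 564.7 -179.6   96. ]
1.85 [ 548.7 -196.1  300.2] [ 564.  -184.3   91.1]
```

View pics/w2a.png

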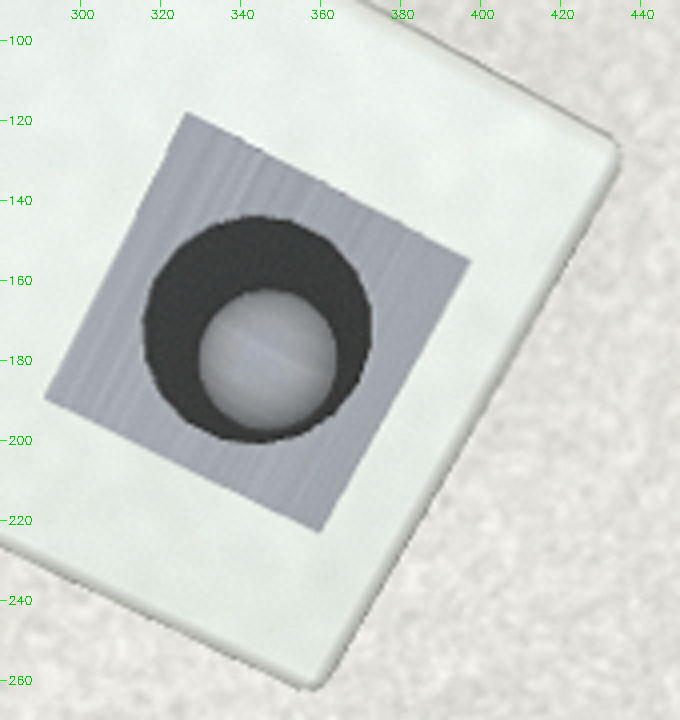

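Call:
carry_out([
  [[0,0,0,0,0,0,8.5],[0,0,0,0,0,0,8.5],[0,0,0,0,0,0,8.5],[0,0,0,0,0,0,8.5],[0,0,0,0,0,0,8.5]],
])

```text
clock: 2.27
eef_pos: [548.7, -196.1, 300.3]
tool_rot: [-3.142, 0.0, 1.917]
force: [-0.4, -0.0, 0.3]
width: 85.0
```

```bash
python3 - <<'E'
from fit import *
for i in range(3):
    s=read_state();W=grab('wrist')
    print(s['clock'],s['eef_pos'].round(1),abs(s['qd']).max().round(4))
cv2.imwrite('pics/w3.png',W['img'])
np.save('W3.npy',W,allow_pickle=True)
crop(W,280,90,450,270,4,'w3a.png');crop(W,120,0,280,190,4,'w3b.png')
E
```

```text
2.2667 [ 548.7 -196.1  300.3] 0.0047
2.3167 [ 548.8 -195.9  300.3] 0.0025
2.3667 [ 548.8 -195.8  300.4] 0.002
```

View pics/w3a.png

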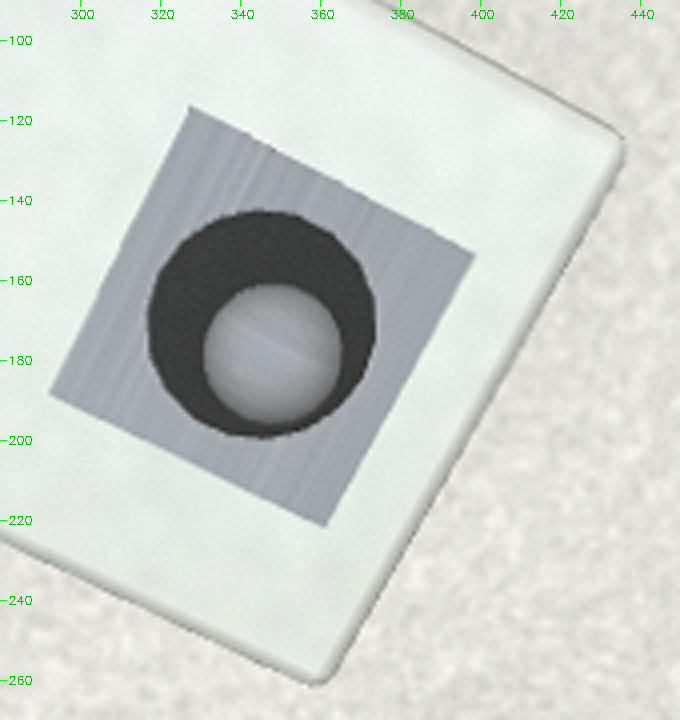

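View pics/w3b.png

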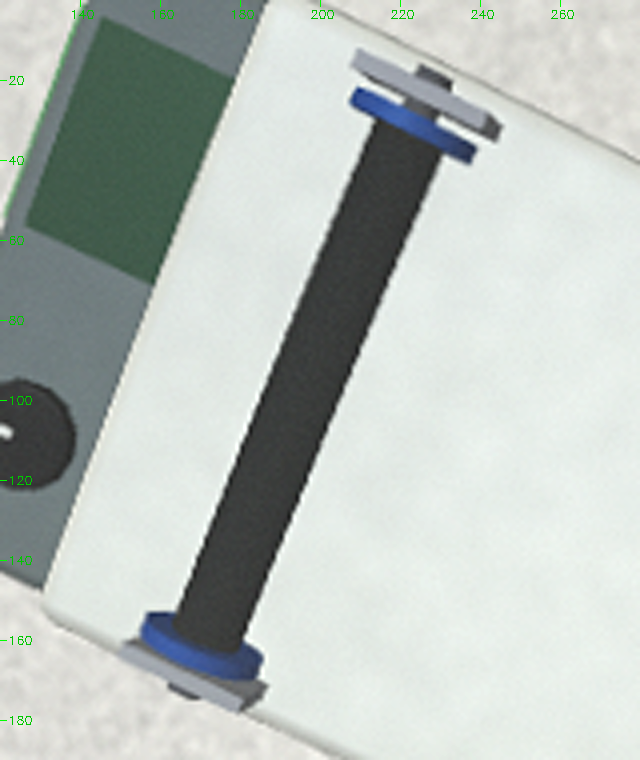

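```bash
python3 - <<'E'
from fit import *
W=np.load('W3.npy',allow_pickle=True).item()
b=px(W,348,178,plane=85);print('ball',b.round(1), px(W,348,178).round(1))
a=px(W,222,34.5,plane=58);c=px(W,172,157,plane=58);print(a.round(1),c.round(1),np.linalg.norm(a-c))
m=(a+c)/2;v=a-c;print('roller mid',m.round(1),'yaw from axis',np.arctan2(-v[0],v[1]),'yaw mid-ball',np.arctan2(*(b-m)[[1,0]]),np.linalg.norm((b-m)[:2]))
q=[px(W,*p,plane=46) for p in [(327,116.5),(398.5,153.5),(361,221.5),(292,188)]]
for i in range(4): e=q[(i+1)%4]-q[i];print(np.linalg.norm(e).round(1),np.arctan2(e[1],e[0]).round(3))
print('sq c',np.mean(q,0).round(1))
e1=px(W,140+0,0,plane=45)
# housing front edge
f1=px(W,433,131,plane=45);f2=px(W,365,256,plane=45);e=f1-f2;print('front edge yaw',np.arctan2(-e[0],e[1]), ((f1+f2)/2).round(1))
E
```

```text
ball [ 569.6 -172.1   85. ] [ 567.8 -170.2   98.3]
[428.3 -96.4  58. ] [ 414.7 -211.9   58. ] 116.30851170385651
roller mid [ 421.5 -154.1   58. ] yaw from axis -0.11705146133803199 yaw mid-ball -0.12082573265989976 149.17157410453524
75.0 -0.114
74.1 -1.687
74.8 3.027
74.1 1.457
sq c [ 569.6 -172.4   46. ]
front edge yaw -0.09882886086378821 [ 626.8 -177.7   45. ]
```

```bash
python3 - <<'E'
from h import *
T=None
for p,y in(([555,-30,310],2.35),([535,130,310],2.8),([490,228,310],3.067)):
    d,T=delta(p,[np.pi,0,y],T); print(d.round(3))
E
```

```text
[15.382  6.207 -0.968  0.     0.    -0.433]
[12.789  9.82   0.     0.     0.    -0.45 ]
[ 7.523  7.726  0.     0.     0.    -0.267]
```

Call:
carry_out([
  [[2.5,1,-0.2,0,0,-0.08,8.5],[6,2.4,-0.4,0,0,-0.17,8.5],[9.4,3.7,-0.6,0,0,-0.26,8.5],[12.6,5,-0.8,0,0,-0.35,8.5],[15.4,6.2,-1,0,0,-0.43,8.5]],
])

```text
clock: 2.83
eef_pos: [554.6, -27.0, 310.7]
tool_rot: [3.141, -0.0, 2.353]
force: [1.3, -0.7, -0.9]
width: 85.1
```

Call:
carry_out([
  [[2.6,1.9,0,0,0,-0.09,8.5],[5.2,3.9,0,0,0,-0.18,8.5],[7.8,5.9,0,0,0,-0.27,8.5],[10.4,7.9,0,0,0,-0.36,8.5],[12.8,9.8,0,0,0,-0.45,8.5]],
])

```text
clock: 3.25
eef_pos: [534.5, 132.3, 310.6]
tool_rot: [3.141, 0.0, 2.803]
force: [0.6, 0.3, -0.3]
width: 84.9
```

Call:
carry_out([
  [[2.3,2.4,0,0,0,-0.08,8.5],[4.3,4.4,0,0,0,-0.15,8.5],[6,6.1,0,0,0,-0.21,8.5],[7.1,7.2,0,0,0,-0.25,8.5],[7.5,7.7,0,0,0,-0.267,8.5]],
])

```text
clock: 3.67
eef_pos: [489.0, 230.6, 310.7]
tool_rot: [3.14, -0.0, 3.07]
force: [0.2, -0.5, -1.1]
width: 85.1
```

Call:
carry_out([
  [[0,0,0,0,0,0,8.5],[0,0,0,0,0,0,8.5],[0,0,0,0,0,0,8.5],[0,0,0,0,0,0,8.5],[0,0,0,0,0,0,8.5]],
])

```text
clock: 4.08
eef_pos: [491.0, 226.8, 310.2]
tool_rot: [-3.141, 0.0, 3.062]
force: [0.4, 0.4, 0.3]
width: 85.0
```

```bash
python3 - <<'E'
from h import *
s=read_state();print(s['clock'],s['eef_pos'].round(1),s['tool_rot'].round(3),s['qpos'].round(2),abs(s['qd']).max())
W=grab('wrist');cv2.imwrite('pics/w4.png',W['img']);np.save('W4.npy',W,allow_pickle=True)
E
```

```text
4.0833 [491.  226.8 310.2] [-3.141  0.     3.062] [ 0.04  0.48 -0.8   1.7   0.38  1.12  0.63] 0.006179732144084183
```

View pics/w4.png

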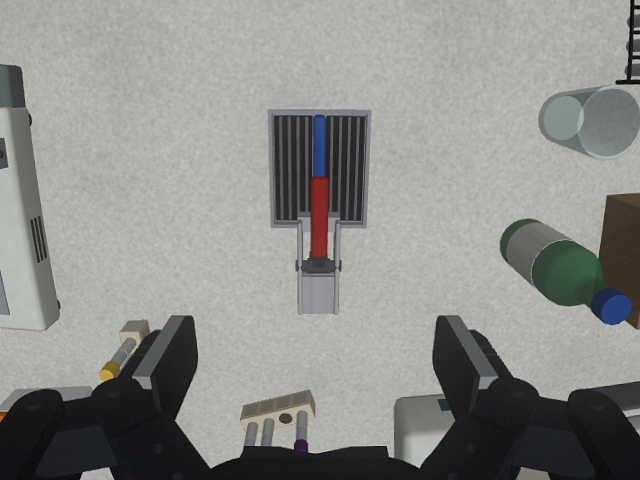

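```bash
python3 - <<'E'
from h import *
W=np.load('W4.npy',allow_pickle=True).item()
crop(W,255,95,385,325,3,'w4a.png')
for p in [(320,182),(320,215),(320,245),(320,130),(318,300)]: print(p,px(W,*p).round(1))
E
```

```text
(320, 182) [479.9 231.8  89.1]
(320, 215) [510.8 229.5  84.7]
(320, 245) [541.4 227.3  79.4]
(320, 130) [438.5 235.4  48.8]
(318, 300) [617.6 219.8  41.3]
```

View pics/w4a.png

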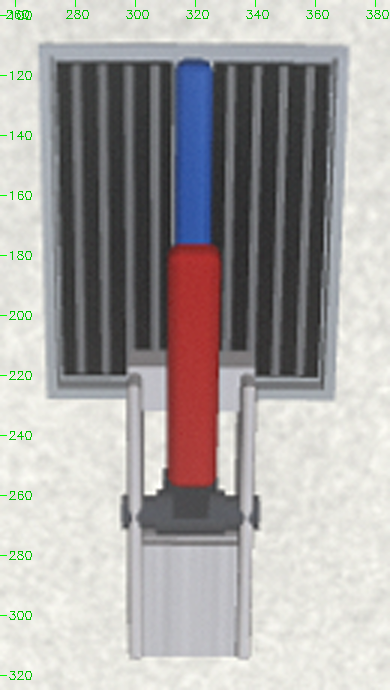

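```bash
python3 - <<'E'
from fit import *
W=np.load('W4.npy',allow_pickle=True).item()
ob=[(W,(-190,-52,16),(268,110)),(W,(-190,52,16),(371,110)),(W,(-66,52,16),(366.5,228)),(W,(-66,-52,16),(271,228)),(W,(24,-22,46),(297.8,314)),(W,(24,22,46),(338,314)),(W,(-185,0,50),(319.5,115)),(W,(-32,0,40),(318.8,266))]
x,r=fit(ob,[611,221,-.07]);print(x.round(3),r.round(1).tolist())
c,s=np.cos(x[2]),np.sin(x[2])
f=lambda P:np.array([x[0]+c*P[0]-s*P[1],x[1]+s*P[0]+c*P[1],P[2]])
def hg(th,l=93,h=26): return f((-32-l*np.cos(th)+h*np.sin(th),0,40+l*np.sin(th)+h*np.cos(th)))
for th in(0,.05,.1,.15,.2): print(th,proj(W,[hg(th,108,30),hg(th,28,26)]).round(1).tolist(),hg(th,108,33).round(1))
print(f((-105,0,34)))
E
```

```text
[ 6.09761e+02  2.20725e+02 -8.40000e-02] [[-0.6, -0.9], [0.4, -0.4], [0.1, 0.0], [-0.5, -0.4], [0.1, 1.2], [0.5, 1.3], [0.2, 0.6], [-0.3, -0.6]]
0 [[319.6, 167.4], [319.0, 248.8]] [470.3 232.4  73. ]
0.05 [[319.7, 170.2], [319.0, 250.6]] [472.  232.3  78.4]
0.1 [[319.7, 173.3], [319.0, 252.4]] [474.1 232.1  83.6]
0.15 [[319.8, 176.8], [319.0, 254.3]] [476.4 231.9  88.8]
0.2 [[319.8, 180.6], [319.0, 256.2]] [478.9 231.7  93.8]
[505.12890451 229.50447936  34.        ]
```

```bash
cat > tray.py <<'E'
from fit import *
TX=np.array([609.8,220.7,-.084])
def f(P,X=None):
    X=TX if X is None else X
    c,s=np.cos(X[2]),np.sin(X[2]);return np.array([X[0]+c*P[0]-s*P[1],X[1]+s*P[0]+c*P[1],P[2]+(X[3] if len(X)>3 else 0)])
def hg(th,l=93,h=26,X=None): return f((-32-l*np.cos(th)+h*np.sin(th),0,40+l*np.sin(th)+h*np.cos(th)),X)
def tcp_for(g,a,back=0,yaw=None):  # grasp point g, tilt a
    yaw=TX[2]+np.pi if yaw is None else yaw
    Rm=R.from_euler('xyz',[np.pi,a,yaw]).as_matrix()
    return g+Rm[:,2]*(19-back),[np.pi,a,yaw]
E
python3 - <<'E'
from tray import *
a=.5
p,o=tcp_for(hg(.16),a,70);d,T=delta(p,o);print(p.round(1),d.round(3))
p,o=tcp_for(hg(.16),a,0);d,T=delta(p,o,T);print(p.round(1),d.round(3))
E
```

```text
[466.2 232.8 125.2] [ 2.5060e+00  3.7500e-01  1.8499e+01  1.0000e-03 -5.0000e-01  5.0000e-03]
[499.6 230.   63.8] [-0.  0.  7. -0. -0. -0.]
```

Call:
carry_out([
  [[0.5,0.1,3,0,-0.1,0,8.5],[1,0.2,6.5,0,-0.2,0,8.5],[1.5,0.3,10,0,-0.3,0,8.5],[2,0.35,13,0,-0.4,0.005,8.5],[2.3,0.38,15,0,-0.46,0.005,8.5]],
])

```text
clock: 4.55
eef_pos: [481.9, 225.7, 190.3]
tool_rot: [-3.121, 0.39, 3.051]
force: [1.5, 0.1, -0.3]
width: 85.1
```

```bash
python3 - <<'E'
from tray import *
s=read_state();print(s['clock'],s['eef_pos'].round(1),s['tool_rot'].round(3),s['qpos'].round(2))
p,o=tcp_for(hg(.16),.5,70);d,T=delta(p,o);print(p.round(1),d.round(3))
E
```

```text
4.55 [481.9 225.7 190.3] [-3.121  0.39   3.051] [-0.36  0.46 -0.43  2.17  1.09  0.55 -0.21]
[466.2 232.8 125.2] [ 3.985e+00  6.820e-01  5.388e+00 -2.400e-02 -1.100e-01 -5.000e-03]
```

```bash
python3 - <<'E'
from tray import *
p,o=tcp_for(hg(.16),.4,60);d,T=delta(p,o);print(p.round(1),d.round(3))
p,o=tcp_for(hg(.16),.4,0);d,T=delta(p,o,T);print(p.round(1),d.round(3))
E
```

```text
[474.6 232.1 118.2] [ 3.466e+00  7.080e-01  6.357e+00 -2.400e-02 -1.000e-02 -6.000e-03]
[497.9 230.1  63. ] [ 0.  0.  6. -0.  0.  0.]
```

Call:
carry_out([
  [[0,0,0,0,0,0,8.5],[0,0,0,0,0,0,8.5],[0,0,0,0,0,0,8.5]],
])

```text
clock: 4.8
eef_pos: [484.3, 227.0, 192.4]
tool_rot: [-3.122, 0.389, 3.049]
force: [-0.5, 0.4, 0.4]
width: 85.1
```

```bash
python3 - <<'E'
from tray import *
s=read_state();print(s['clock'],s['eef_pos'].round(1),s['tool_rot'].round(3),s['qpos'].round(2))
p,o=tcp_for(hg(.16),.4,60);d,T=delta(p,o);print(p.round(1),d.round(3))
E
```

```text
4.8 [484.3 227.  192.4] [-3.122  0.389  3.049] [-0.36  0.46 -0.43  2.17  1.08  0.55 -0.19]
[474.6 232.1 118.2] [ 3.748  0.545  6.468 -0.022 -0.011 -0.007]
```

Call:
carry_out([
  [[0.9,0.13,1.6,-0.005,0,0,8.5],[1.9,0.26,3.2,-0.01,0,0,8.5],[2.8,0.4,4.8,-0.016,-0.01,-0.005,8.5],[3.4,0.5,5.9,-0.02,-0.01,-0.007,8.5],[3.7,0.55,6.5,-0.022,-0.01,-0.007,8.5]],
])

```text
clock: 5.22
eef_pos: [475.5, 231.2, 116.8]
tool_rot: [-3.141, 0.399, 3.056]
force: [-0.5, 0.7, -0.5]
width: 85.2
```

```bash
python3 - <<'E'
from tray import *
s=read_state();print(s['clock'],s['eef_pos'].round(1),s['tool_rot'].round(3),s['qpos'].round(2))
p,o=tcp_for(hg(.16),.4,60);d,T=delta(p,o);print(p.round(1),d.round(3))
W=grab('wrist');cv2.imwrite('pics/w5.png',W['img'])
E
```

```text
5.2167 [475.5 231.2 116.8] [-3.141  0.399  3.056] [-0.48  0.59 -0.3   2.26  1.55  0.45 -0.7 ]
[474.6 232.1 118.2] [ 0.027  0.083 -0.169 -0.001 -0.001 -0.002]
```

View pics/w5.png

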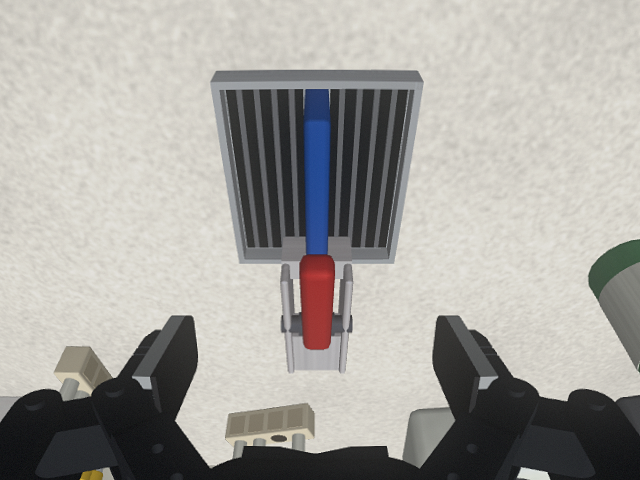

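Call:
carry_out([
  [[0,0.08,1.4,0,0,0,8.5],[0,0.08,2.8,0,0,0,8.5],[0,0.08,4.2,0,0,0,8.5],[0,0.08,5.3,0,0,0,8.5],[0,0.08,5.8,0,0,0,8.5]],
])

```text
clock: 5.68
eef_pos: [499.2, 229.6, 63.8]
tool_rot: [-3.141, 0.401, 3.054]
force: [0.4, -0.4, -0.1]
width: 84.9
```

Call:
carry_out([
  [[0,0,0,0,0,0,5],[0,0,0,0,0,0,3],[0,0,0,0,0,0,2],[0,0,0,0,0,0,1],[0,0,0,0,0,0,1]],
])

```text
clock: 6.1
eef_pos: [496.9, 230.6, 64.5]
tool_rot: [-3.141, 0.4, 3.058]
force: [0.6, -0.1, -0.2]
width: 24.9
```

Call:
carry_out([
  [[0,0,0,0,0,0,0.8],[0,0,0,0,0,0,0.8],[0,0,0,0,0,0,0.8],[0,0,0,0,0,0,0.8],[0,0,0,0,0,0,0.8]],
])

```text
clock: 6.52
eef_pos: [496.6, 230.4, 64.0]
tool_rot: [-3.14, 0.399, 3.058]
force: [-3.1, 0.4, 4.8]
width: 14.9
```

```bash
python3 - <<'E'
from tray import *
s=read_state();print(s['clock'],s['eef_pos'].round(1),s['tool_rot'].round(3),s['qpos'].round(2),s['width'])
W=grab('side');crop(W,300,300,420,375,6,'s6.png')
p,T=None,None
for th in (.16,.36,.56,.76,.96,1.16,1.36):
    P,o=tcp_for(hg(th),.4-(th-.16));d,T=delta(P,o,T);print(th,P.round(1),d.round(3))
E
```

```text
6.5167 [496.6 230.4  64. ] [-3.14   0.399  3.058] [-0.44  0.72 -0.31  2.24  1.8   0.48 -0.91] 14.9221661566033
0.16 [497.9 230.1  63. ] [-0.091 -0.017  0.142 -0.001 -0.001  0.001]
0.36 [504.1 229.6  78.5] [-1.171  0.    -1.187 -0.     0.2    0.   ]
0.56 [513.2 228.8  92.4] [-1.171  0.    -1.187 -0.     0.2    0.   ]
0.76 [524.8 227.9 104.3] [-1.171  0.    -1.187  0.     0.2    0.   ]
0.96 [538.6 226.7 113.6] [-1.171  0.    -1.187  0.     0.2    0.   ]
1.16 [554.  225.4 120. ] [-1.171  0.    -1.187 -0.     0.2    0.   ]
1.36 [570.3 224.  123.1] [-1.171 -0.    -1.187  0.     0.2    0.   ]
```

View pics/s6.png

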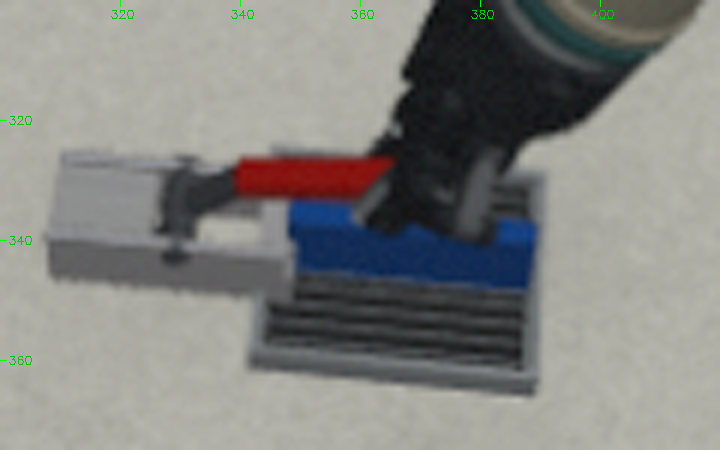

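```bash
python3 - <<'E'
from tray import *
P,o=tcp_for(hg(.16),.4);_,T=delta(P,o)
for th in (.08,.16,.24,.32,.4):
    P,o=tcp_for(hg(.16+th),.4-th);d,_=delta(P,o,T);print(d.round(3))
E
```

```text
[-0.44   0.    -0.503 -0.     0.08   0.   ]
[-0.918  0.    -0.968 -0.     0.16   0.   ]
[-1.433  0.    -1.394 -0.     0.24   0.   ]
[-1.979  0.    -1.778 -0.     0.32   0.   ]
[-2.555  0.    -2.117 -0.     0.4    0.   ]
```

Call:
carry_out([
  [[-0.44,0,-0.5,0,0.08,0,0.8],[-0.92,0,-0.97,0,0.16,0,0.8],[-1.43,0,-1.39,0,0.24,0,0.8],[-1.98,0,-1.78,0,0.32,0,0.8],[-2.55,0,-2.12,0,0.4,0,0.8]],
])

```text
clock: 6.98
eef_pos: [510.1, 223.8, 82.7]
tool_rot: [-3.106, 0.194, 3.054]
force: [0.6, -1.0, -5.3]
width: 15.1
```

```bash
python3 - <<'E'
from tray import *
s=read_state();print(s['clock'],s['eef_pos'].round(1),s['tool_rot'].round(3),s['qpos'].round(2),s['width'],s['force'])
P,o=tcp_for(hg(.56),0);print(P)
W=grab('side');crop(W,300,290,420,375,6,'s7.png')
E
```

```text
6.9833 [510.1 223.8  82.7] [-3.106  0.194  3.054] [-0.27  0.7  -0.43  2.04  0.98  0.51  0.01] 15.104633881621035 [ 0.64395684 -1.04444153 -5.2822036 ]
[513.15807382 228.83706919  92.42894929]
```

View pics/s7.png

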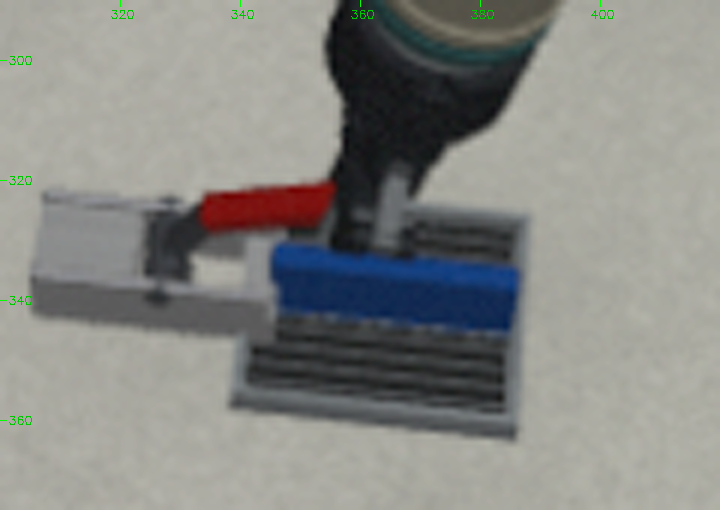

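Call:
carry_out([
  [[0,0,0,0,0,0,0.8],[0,0,0,0,0,0,0.8],[0,0,0,0,0,0,0.8]],
])

```text
clock: 7.28
eef_pos: [512.5, 222.6, 83.1]
tool_rot: [-3.106, 0.201, 3.051]
force: [1.9, -0.3, -3.8]
width: 14.9
```

```bash
cat > nxt.py <<'E'
import sys
from tray import *
s=read_state();print(s['clock'],s['eef_pos'].round(1),s['tool_rot'].round(3),s['qpos'].round(2),round(s['width'],1),s['force'].round(1))
th0=float(sys.argv[1]);n=int(sys.argv[2]);st=float(sys.argv[3])
a0=.4+.16
for i in range(1,n+1):
    th=th0+i*st
    P,o=tcp_for(hg(th),a0-th);d,_=delta(P,o);print(round(th,2),d.round(3))
E
python3 nxt.py 0.36 5 0.05
```

```text
7.2833 [512.5 222.6  83.1] [-3.106  0.201  3.051] [-0.27  0.7  -0.42  2.04  0.99  0.51  0.  ] 14.9 [ 1.9 -0.3 -3.8]
0.41 [ 0.705  0.622 -0.071 -0.037  0.051 -0.007]
0.46 [ 0.419  0.613 -0.375 -0.036  0.101 -0.008]
0.51 [ 0.118  0.604 -0.665 -0.036  0.151 -0.009]
0.56 [-0.197  0.596 -0.939 -0.036  0.201 -0.01 ]
0.61 [-0.525  0.589 -1.196 -0.036  0.251 -0.011]
```

```bash
sed -i 's/^TX=.*/TX=np.array([617.8,214.2,-.084])/' tray.py; python3 nxt.py 0.36 5 0.04
```

```text
7.2833 [512.5 222.6  83.1] [-3.106  0.201  3.051] [-0.27  0.7  -0.42  2.04  0.99  0.51  0.  ] 14.9 [ 1.9 -0.3 -3.8]
0.4 [-0.078  0.056  0.182 -0.037  0.041 -0.007]
0.44 [-0.303  0.048 -0.064 -0.037  0.081 -0.008]
0.48 [-0.538  0.041 -0.302 -0.036  0.121 -0.009]
0.52 [-0.782  0.034 -0.53  -0.036  0.161 -0.009]
0.56 [-1.035  0.027 -0.747 -0.036  0.201 -0.01 ]
```

Call:
carry_out([
  [[-0.22,0,-0.22,-0.01,0.04,0,0.8],[-0.45,0,-0.43,-0.02,0.08,0,0.8],[-0.69,0,-0.64,-0.03,0.12,0,0.8],[-0.94,0,-0.84,-0.036,0.16,0,0.8],[-1.2,0,-1.03,-0.036,0.2,0,0.8]],
])

```text
clock: 7.7
eef_pos: [520.1, 221.3, 94.9]
tool_rot: [-3.139, -0.004, 3.049]
force: [0.6, -1.2, -5.0]
width: 15.0
```

```bash
python3 nxt.py 0.56 5 0.04
```

```text
7.7 [520.1 221.3  94.9] [-3.139 -0.004  3.049] [-0.04  0.78 -0.66  1.86  0.69  0.75  0.39] 15.0 [ 0.6 -1.2 -5. ]
0.6 [-0.315  0.115 -0.009 -0.002  0.036 -0.009]
0.64 [-0.539  0.116 -0.257 -0.002  0.076 -0.009]
0.68 [-0.773  0.118 -0.496 -0.002  0.116 -0.009]
0.72 [-1.016e+00  1.190e-01 -7.250e-01 -1.000e-03  1.560e-01 -9.000e-03]
0.76 [-1.268e+00  1.210e-01 -9.440e-01 -1.000e-03  1.960e-01 -9.000e-03]
```

Tracks well now. Continue.

Call:
carry_out([
  [[-0.22,0,-0.22,0,0.04,0,0.8],[-0.45,0,-0.43,0,0.08,0,0.8],[-0.69,0,-0.64,0,0.12,0,0.8],[-0.94,0,-0.84,0,0.16,0,0.8],[-1.2,0,-1.03,0,0.2,0,0.8]],
])

```text
clock: 8.12
eef_pos: [532.4, 220.3, 105.8]
tool_rot: [-3.138, -0.203, 3.049]
force: [-1.7, -1.4, 2.6]
width: 14.9
```

Call:
carry_out([
  [[-0.22,0,-0.22,0,0.04,0,0.8],[-0.45,0,-0.43,0,0.08,0,0.8],[-0.69,0,-0.64,0,0.12,0,0.8],[-0.94,0,-0.84,0,0.16,0,0.8],[-1.2,0,-1.03,0,0.2,0,0.8]],
])

```text
clock: 8.53
eef_pos: [547.4, 218.9, 113.8]
tool_rot: [-3.137, -0.4, 3.048]
force: [-0.6, -1.9, 3.1]
width: 14.8
```

```bash
python3 nxt.py 0.96 5 0.04;python3 - <<'E'
from h import *
W=grab('side');crop(W,300,270,420,375,5,'s8.png')
E
```

```text
8.5333 [547.4 218.9 113.8] [-3.137 -0.4    3.048] [ 0.05  1.   -0.79  1.41  0.42  1.3   0.72] 14.8 [-0.6 -1.9  3.1]
1.0 [-0.144  0.12  -0.202 -0.001  0.04  -0.009]
1.04 [-0.369  0.121 -0.449 -0.001  0.08  -0.009]
1.08 [-0.603  0.123 -0.687 -0.001  0.12  -0.009]
1.12 [-0.847  0.125 -0.915 -0.001  0.16  -0.009]
1.16 [-1.1    0.127 -1.133 -0.     0.2   -0.009]
```

View pics/s8.png

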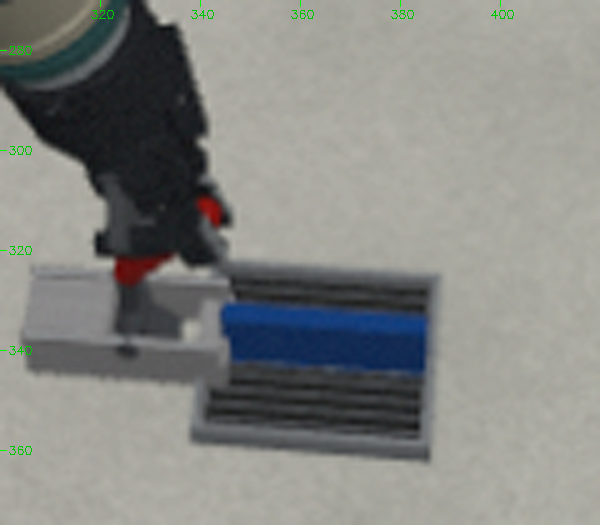

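Call:
carry_out([
  [[-0.22,0,-0.22,0,0.04,0,0.8],[-0.45,0,-0.43,0,0.08,0,0.8],[-0.69,0,-0.64,0,0.12,0,0.8],[-0.94,0,-0.84,0,0.16,0,0.8],[-1.2,0,-1.03,0,0.2,0,0.8]],
])

```text
clock: 9.0
eef_pos: [563.0, 217.6, 120.0]
tool_rot: [-3.136, -0.599, 3.047]
force: [1.2, -3.0, 9.7]
width: 14.8
```

Call:
carry_out([
  [[-0.22,0,-0.22,0,0.04,0,0.8],[-0.45,0,-0.43,0,0.08,0,0.8],[-0.69,0,-0.64,0,0.12,0,0.8],[-0.94,0,-0.84,0,0.16,0,0.8],[-1.2,0,-1.03,0,0.2,0,0.8]],
])

```text
clock: 9.42
eef_pos: [579.3, 216.1, 123.5]
tool_rot: [-3.135, -0.798, 3.045]
force: [3.8, -4.7, 15.9]
width: 14.9
```

```bash
python3 nxt.py 1.36 3 0.04;python3 - <<'E'
from h import *
W=grab('side');crop(W,280,250,400,375,4,'s9.png')
W=grab('scene');crop(W,300,200,460,330,4,'c9.png')
E
```

```text
9.4167 [579.3 216.1 123.5] [-3.135 -0.798  3.045] [-0.01  1.26 -0.78  0.88  0.28  1.85  0.87] 14.9 [ 3.8 -4.7 15.9]
1.4 [-0.158  0.133 -0.147  0.003  0.042 -0.009]
1.44 [-0.384  0.136 -0.393  0.003  0.082 -0.009]
1.48 [-0.619  0.138 -0.631  0.003  0.122 -0.009]
```

View pics/s9.png

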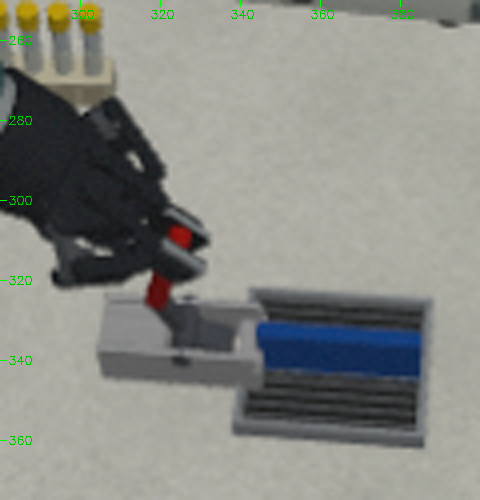

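View pics/c9.png

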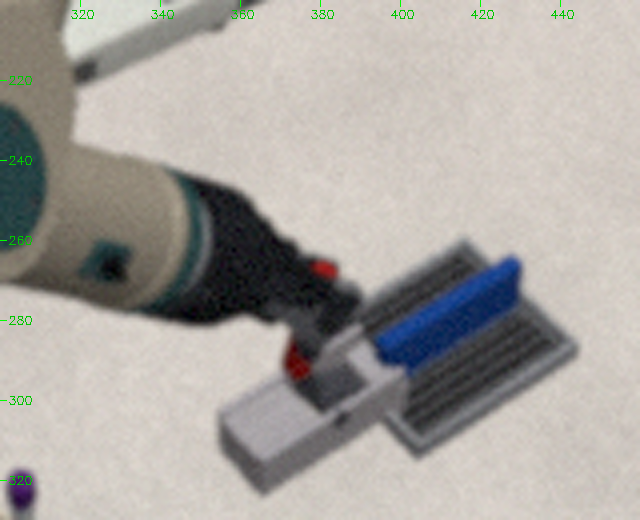

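Call:
carry_out([
  [[0,0,0,0,0,0,2.5],[0,0,0,0,0,0,4],[0,0,0,0,0,0,5],[0,0,0,0,0,0,6],[0,0,0,0,0,0,6]],
])

```text
clock: 9.93
eef_pos: [578.2, 217.2, 120.1]
tool_rot: [-3.141, -0.8, 3.049]
force: [1.6, -0.5, -0.3]
width: 59.9
```

Call:
carry_out([
  [[0,0,-1,0,0,0,6],[0,0,-2.5,0,0,0,6],[0,0,-4.5,0,0,0,6],[0,0,-6.5,0,0,0,6],[0,0,-8,0,0,0,6]],
])

```text
clock: 10.35
eef_pos: [615.8, 211.4, 162.6]
tool_rot: [3.135, -0.797, 3.05]
force: [-0.4, 0.3, -2.2]
width: 59.7
```

```bash
python3 - <<'E'
from tray import *
s=read_state();print(s['clock'],s['eef_pos'].round(1),s['tool_rot'].round(3),s['qpos'].round(2),round(s['width'],1),s['force'].round(1))
W=grab('side');crop(W,280,250,400,375,4,'s10.png')
T=None
for p,a in(([600,216,260],-.45),([540,222,300],0.)):
    d,T=delta(p,[np.pi,a,TX[2]+np.pi],T);print(d.round(3))
E
```

```text
10.35 [615.8 211.4 162.6] [ 3.135 -0.797  3.05 ] [-0.15  1.22 -0.34  0.69 -0.03  1.98  1.08] 59.7 [-0.4  0.3 -2.2]
[ 8.112e+00  6.740e-01 -5.283e+00  4.000e-03 -3.360e-01 -1.800e-02]
[ 7.169  0.094 -0.979 -0.    -0.45  -0.   ]
```

View pics/s10.png

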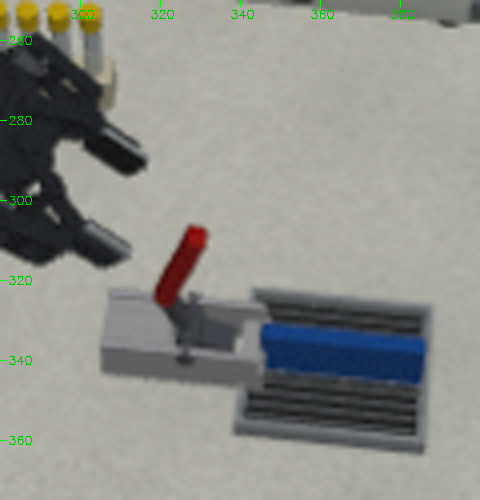

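Call:
carry_out([
  [[1.5,0.1,-1.2,0,-0.06,0,8.5],[3.2,0.2,-2.4,0,-0.13,0,8.5],[5,0.4,-3.6,0,-0.2,0,8.5],[6.6,0.5,-4.6,0,-0.27,-0.01,8.5],[8.1,0.6,-5.3,0,-0.33,-0.02,8.5]],
])

```text
clock: 10.82
eef_pos: [597.7, 219.0, 261.3]
tool_rot: [3.124, -0.459, 3.071]
force: [0.3, 0.1, 0.3]
width: 84.7
```

```bash
python3 - <<'E'
from tray import *
s=read_state();print(s['clock'],s['eef_pos'].round(1),s['tool_rot'].round(3),s['qpos'].round(2))
d,T=delta([500,224,310],[np.pi,0,TX[2]+np.pi]);print(d.round(3))
E
```

```text
10.8167 [597.7 219.  261.3] [ 3.124 -0.459  3.071] [-0.15  0.87 -0.36  1.07  0.04  1.64  1.05]
[ 1.0929e+01 -1.9600e-01 -3.6000e-02  1.4000e-02 -4.5900e-01  9.0000e-03]
```

Call:
carry_out([
  [[2.5,0,0,0,-0.1,0,8.5],[5,0,0,0,-0.2,0,8.5],[7.5,-0.1,0,0,-0.3,0,8.5],[9.6,-0.2,0,0.01,-0.4,0.01,8.5],[10.9,-0.2,0,0.014,-0.46,0.01,8.5]],
])

```text
clock: 11.23
eef_pos: [496.7, 225.0, 310.4]
tool_rot: [-3.141, 0.002, 3.06]
force: [-0.4, -0.5, -0.4]
width: 85.0
```

Call:
carry_out([
  [[0,0,0,0,0,0,8.5],[0,0,0,0,0,0,8.5],[0,0,0,0,0,0,8.5],[0,0,0,0,0,0,8.5],[0,0,0,0,0,0,8.5]],
])

```text
clock: 11.65
eef_pos: [501.8, 222.7, 307.1]
tool_rot: [-3.14, -0.005, 3.053]
force: [0.2, -0.0, 0.8]
width: 84.9
```

```bash
python3 - <<'E'
from h import *
s=read_state();print(s['clock'],s['eef_pos'].round(1),s['tool_rot'].round(3),s['qpos'].round(2),abs(s['qd']).max())
W=grab('wrist');np.save('W6.npy',W,allow_pickle=True);crop(W,240,80,420,330,3,'w6.png')
E
```

```text
11.65 [501.8 222.7 307.1] [-3.14  -0.005  3.053] [-0.24  0.42 -0.34  1.69  0.15  1.06  0.86] 0.005795045498887511
```

View pics/w6.png

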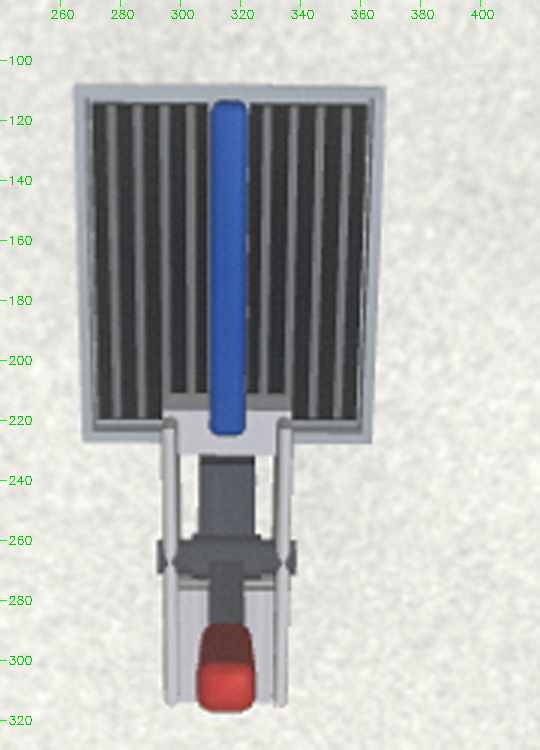

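```bash
python3 - <<'E'
from tray import *
W=np.load('W6.npy',allow_pickle=True).item()
ob=[(W,(-190,-52,16),(264.8,108.8)),(W,(-190,52,16),(368,109)),(W,(-66,52,16),(363,228)),(W,(-66,-52,16),(267.3,227.5)),(W,(24,-22,46),(294.8,314.5)),(W,(24,22,46),(335.5,315)),(W,(-185,0,50),(316,114)),(W,(-78,0,50),(315.5,225)),(W,(-32,0,40),(315,266))]
x,r=fit(ob,[611,221,-.07]);print(x.round(3),r.round(1).tolist())
for th in (1.2,1.3,1.4): print(th,proj(W,[hg(th,108,26,x),hg(th,108,33,x)]).round(1).tolist())
g=f((-105,0,34),x);print('grip',g.round(1))
for b in(100,0):
  p,o=tcp_for(g,0,b,x[2]+np.pi);d,T=delta(p,o,None if b else T);print(p.round(1),d.round(3))
E
```

```text
[ 6.17352e+02  2.12020e+02 -9.40000e-02] [[-1.1, -0.9], [0.4, -0.6], [0.8, -0.2], [-0.3, -0.1], [-0.3, 1.2], [-0.1, 0.9], [0.1, 0.2], [-0.0, 0.9], [0.2, -0.6]]
1.2 [[315.3, 300.2], [315.2, 309.1]]
1.3 [[315.2, 313.3], [315.2, 322.0]]
1.4 [[315.1, 325.5], [315.1, 333.7]]
grip [512.8 221.8  34. ]
[512.8 221.8 115. ] [-1.2210e+00  3.9000e-02  1.9205e+01 -2.0000e-03 -5.0000e-03  5.0000e-03]
[512.8 221.8  15. ] [ 0.  0. 10.  0. -0.  0.]
```

```bash
python3 - <<'E'
from tray import *
W=np.load('W6.npy',allow_pickle=True).item()
X=np.array([617.35,212.0,-.094])
for p in [(315,304),(315,308),(315,312),(315,290),(315,295),(315,300)]:
    q=px(W,*p); e=q[:2]-X[:2];c,s=np.cos(X[2]),np.sin(X[2]); print(p,'tray frame',np.round([c*e[0]+s*e[1],-s*e[0]+c*e[1],q[2]],1))
for th in(1.15,1.2,1.25,1.3,1.4):
  print(th,*[np.round([-32-l*np.cos(th)+h*np.sin(th),40+l*np.sin(th)+h*np.cos(th)],1) for l,h in((108,19),(108,33),(40,19))])
E
```

```text
(315, 304) tray frame [-42.6  -0.2 148.2]
(315, 308) tray frame [-40.2  -0.2 150.3]
(315, 312) tray frame [-36.8  -0.2 150.7]
(315, 290) tray frame [-28.7  -0.2  92.8]
(315, 295) tray frame [-37.5  -0.2 121.5]
(315, 300) tray frame [-44.4  -0.2 144.7]
1.15 [-58.8 146.3] [-46.  152.1] [-31.   84.3]
1.2 [-53.4 147.5] [-40.4 152.6] [-28.8  84.2]
1.25 [-48.  148.5] [-34.7 152.9] [-26.6  84. ]
1.3 [-42.6 149.1] [-29.1 152.9] [-24.4  83.6]
1.4 [-31.6 149.7] [-17.8 152. ] [-20.1  82.6]
```

Call:
carry_out([
  [[-0.3,0,3.8,0,0,0,5.5],[-0.6,0,7.8,0,0,0,5.5],[-0.9,0,11.8,0,0,0,5.5],[-1.1,0,15.6,0,0,0.005,5.5],[-1.2,0,18,0,-0.005,0.005,5.5]],
])

```text
clock: 12.12
eef_pos: [511.2, 220.5, 123.7]
tool_rot: [-3.138, -0.003, 3.048]
force: [-1.2, -0.6, 1.2]
width: 55.1
```

```bash
cat > go.py <<'E'
from tray import *
s=read_state();print(s['clock'],s['eef_pos'].round(1),s['tool_rot'].round(3),s['qpos'].round(2),round(s['width'],1),s['force'].round(1))
E
sed -i 's/^TX=.*/TX=np.array([617.35,212.0,-.094])/' tray.py
python3 - <<'E'
from go import *
p,o=tcp_for(f((-105,0,34)),0);d,_=delta(p,o);print(d.round(3))
E
```

```text
12.1167 [511.2 220.5 123.7] [-3.138e+00 -3.000e-03  3.048e+00] [-0.29  0.65 -0.26  1.87  0.27  0.66  0.77] 55.1 [-1.2 -0.6  1.2]
[-1.8300e-01  1.9000e-01  1.0873e+01 -4.0000e-03 -3.0000e-03  0.0000e+00]
```

Call:
carry_out([
  [[0,0.05,2.5,0,0,0,5.5],[-0.05,0.08,5.2,0,0,0,5.5],[-0.1,0.1,7.8,0,0,0,5.5],[-0.15,0.1,9.6,0,0,0,5.5],[-0.15,0.1,10.5,0,0,0,5.5]],
])

```text
clock: 12.53
eef_pos: [512.7, 221.7, 19.7]
tool_rot: [-3.138, -0.003, 3.049]
force: [0.4, -0.7, -0.3]
width: 54.7
```

Call:
carry_out([
  [[0,0,0,0,0,0,5.5],[0,0,0,0,0,0,5.5],[0,0,0,0,0,0,5.5]],
])

```text
clock: 12.78
eef_pos: [514.7, 223.2, 24.0]
tool_rot: [-3.141, 0.003, 3.049]
force: [0.5, -0.2, 0.1]
width: 54.9
```

```bash
python3 - <<'E'
from go import *
p,o=tcp_for(f((-105,0,34)),0);d,_=delta(p,o);print(d.round(3))
W=grab('wrist');cv2.imwrite('pics/w7.png',W['img'])
E
```

```text
12.7833 [514.7 223.2  24. ] [-3.141e+00  3.000e-03  3.049e+00] [-0.34  0.81 -0.19  1.91  0.33  0.45  0.71] 54.9 [ 0.5 -0.2  0.1]
[ 0.176 -0.147  0.9   -0.     0.003  0.002]
```

View pics/w7.png

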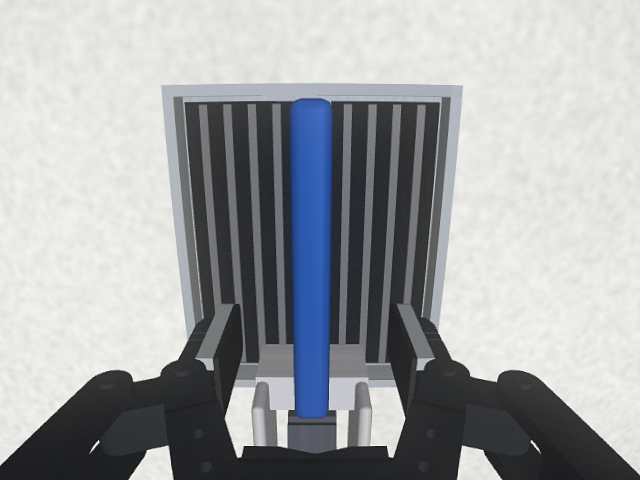

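Call:
carry_out([
  [[0.1,-0.1,0.4,0,0,0,5.5],[0.15,-0.15,0.8,0,0,0,4],[0.15,-0.15,0.8,0,0,0,2.5],[0.15,-0.15,0.8,0,0,0,1.5],[0.15,-0.15,0.8,0,0,0,0.5]],
])

```text
clock: 13.25
eef_pos: [512.2, 221.6, 15.4]
tool_rot: [-3.141, 0.002, 3.049]
force: [0.7, 0.5, -1.1]
width: 11.6
```

Call:
carry_out([
  [[0,0,0,0,0,0,0.4],[0,0,0,0,0,0,0.4],[0,0,0,0,0,0,0.4],[0,0,0,0,0,0,0.4],[0,0,0,0,0,0,0.4]],
])

```text
clock: 13.67
eef_pos: [512.3, 221.6, 15.4]
tool_rot: [-3.141, 0.002, 3.05]
force: [-2.4, 0.8, 3.3]
width: 11.3
```

Call:
carry_out([
  [[0,0,-0.5,0,0,0,0.4],[0,0,-1.5,0,0,0,0.4],[0,0,-3,0,0,0,0.4],[0,0,-4.5,0,0,0,0.4],[0,0,-6,0,0,0,0.4]],
])

```text
clock: 14.08
eef_pos: [511.2, 220.6, 75.4]
tool_rot: [-3.139, -0.001, 3.049]
force: [-0.0, 0.1, -8.4]
width: 11.2
```

```bash
python3 - <<'E'
from go import *
W=grab('wrist');cv2.imwrite('pics/w8.png',W['img'])
W=grab('side');crop(W,280,250,420,375,5,'s11.png')
E
```

```text
14.0833 [511.2 220.6  75.4] [-3.139e+00 -1.000e-03  3.049e+00] [-0.31  0.73 -0.23  1.9   0.3   0.55  0.74] 11.2 [-0.   0.1 -8.4]
```

View pics/w8.png

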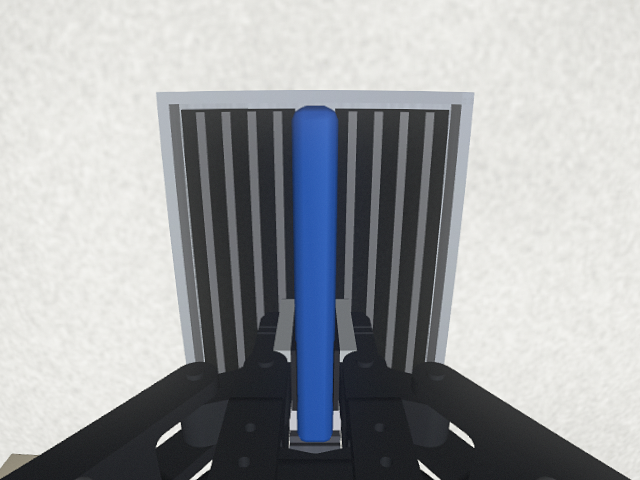

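View pics/s11.png

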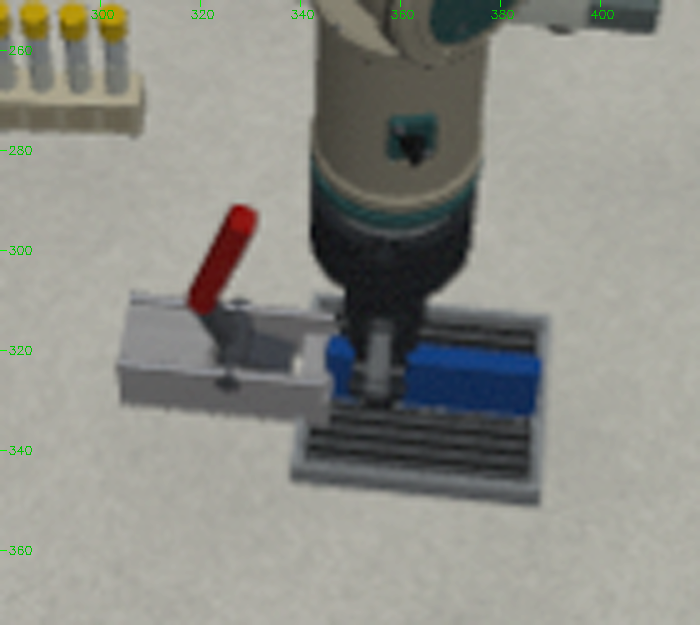

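Call:
carry_out([
  [[0,0,-1.5,0,0,0,0.4],[0,0,-4,0,0,0,0.4],[0,0,-7,0,0,0,0.4],[0,0,-9.5,0,0,0,0.4],[0,0,-11,0,0,0,0.4]],
])

```text
clock: 14.6
eef_pos: [512.3, 221.5, 186.7]
tool_rot: [-3.141, 0.002, 3.049]
force: [0.8, -0.6, -8.4]
width: 11.4
```

```bash
python3 - <<'E'
from go import *
RX=np.array([569.6,-172.1,-.116,0])
p=f((-105,0,0),RX);p[2]=185
d,_=delta(p,[np.pi,0,RX[2]+np.pi]);print(p,d.round(3))
E
```

```text
14.6 [512.3 221.5 186.7] [-3.141e+00  2.000e-03  3.049e+00] [-0.26  0.56 -0.3   1.82  0.23  0.79  0.8 ] 11.4 [ 0.8 -0.6 -8.4]
[ 465.3056482  -159.94729731  185.        ] [ 1.1560e+00 -3.8417e+01  1.9400e-01 -1.0000e-03  2.0000e-03  2.4000e-02]
```

Call:
carry_out([
  [[0,-1.5,0,0,0,0,0.4],[0,-4,0,0,0,0,0.4],[0,-7,0,0,0,0,0.4],[0,-10,0,0,0,0,0.4],[0,-13,0,0,0,0,0.4]],
])

```text
clock: 15.02
eef_pos: [498.5, 90.3, 184.1]
tool_rot: [-3.139, -0.001, 3.05]
force: [1.0, -0.2, -7.8]
width: 11.4
```

Call:
carry_out([
  [[0.1,-3,0,0,0,0,0.4],[0.2,-6,0,0,0,0,0.4],[0.3,-9,0,0,0,0,0.4],[0.4,-12,0,0,0,0.01,0.4],[0.5,-14.5,0,0,0,0.01,0.4]],
])

```text
clock: 15.43
eef_pos: [479.8, -54.6, 184.4]
tool_rot: [-3.139, -0.002, 3.037]
force: [0.3, -0.8, -7.5]
width: 10.9
```

```bash
python3 - <<'E'
from go import *
RX=np.array([569.6,-172.1,-.116,0])
p=f((-105,0,0),RX);p[2]=185
d,_=delta(p,[np.pi,0,RX[2]+np.pi]);print(p,d.round(3))
E
```

```text
15.4333 [479.8 -54.6 184.4] [-3.139e+00 -2.000e-03  3.037e+00] [ 0.28  0.48 -0.31  2.02  0.23  0.68  1.28] 10.9 [ 0.3 -0.8 -7.5]
[ 465.3056482  -159.94729731  185.        ] [ 3.440e-01 -1.063e+01 -3.100e-02 -3.000e-03 -2.000e-03  1.200e-02]
```

Call:
carry_out([
  [[0.1,-2.8,0,0,0,0,0.4],[0.2,-5.5,0,0,0,0.01,0.4],[0.3,-8,0,0,0,0.01,0.4],[0.3,-9.8,0,0,0,0.012,0.4],[0.34,-10.6,0,0,0,0.012,0.4]],
])

```text
clock: 15.85
eef_pos: [465.5, -160.6, 184.5]
tool_rot: [-3.139, -0.001, 3.023]
force: [-0.5, -0.3, -8.1]
width: 11.2
```

Call:
carry_out([
  [[0,0,0,0,0,0,0.4],[0,0,0,0,0,0,0.4],[0,0,0,0,0,0,0.4],[0,0,0,0,0,0,0.4],[0,0,0,0,0,0,0.4]],
])

```text
clock: 16.27
eef_pos: [467.7, -155.5, 185.6]
tool_rot: [-3.141, 0.001, 3.03]
force: [0.2, -0.1, -7.8]
width: 11.2
```

```bash
python3 - <<'E'
from go import *
print(abs(s['qd']).max())
W=grab('wrist');cv2.imwrite('pics/w9.png',W['img']);np.save('W9.npy',W,allow_pickle=True)
W=grab('side');crop(W,280,120,440,270,5,'s12.png')
W=grab('scene');crop(W,230,100,390,250,5,'c12.png')
RX=np.array([569.6,-172.1,-.116,0])
p=f((-105,0,0),RX);p[2]=185
d,_=delta(p,[np.pi,0,RX[2]+np.pi]);print(p,d.round(3))
E
```

```text
16.2667 [ 467.7 -155.5  185.6] [-3.141e+00  1.000e-03  3.030e+00] [ 0.49  0.49 -0.32  1.99  0.23  0.7   1.49] 11.2 [ 0.2 -0.1 -7.8]
0.006154744312511835
[ 465.3056482  -159.94729731  185.        ] [ 0.191 -0.392  0.066 -0.001  0.001  0.003]
```

View pics/w9.png

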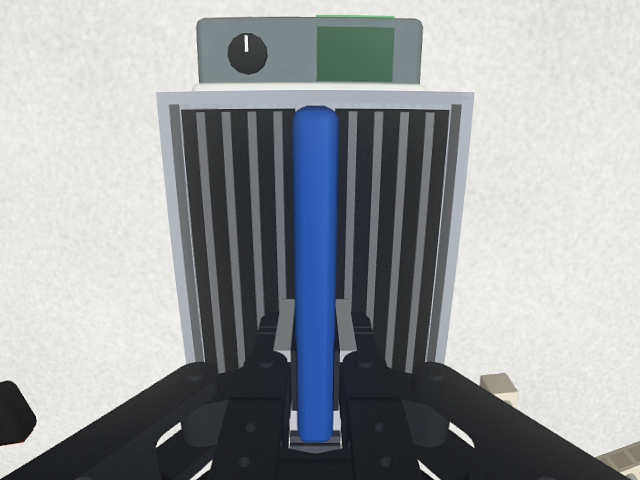

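View pics/s12.png

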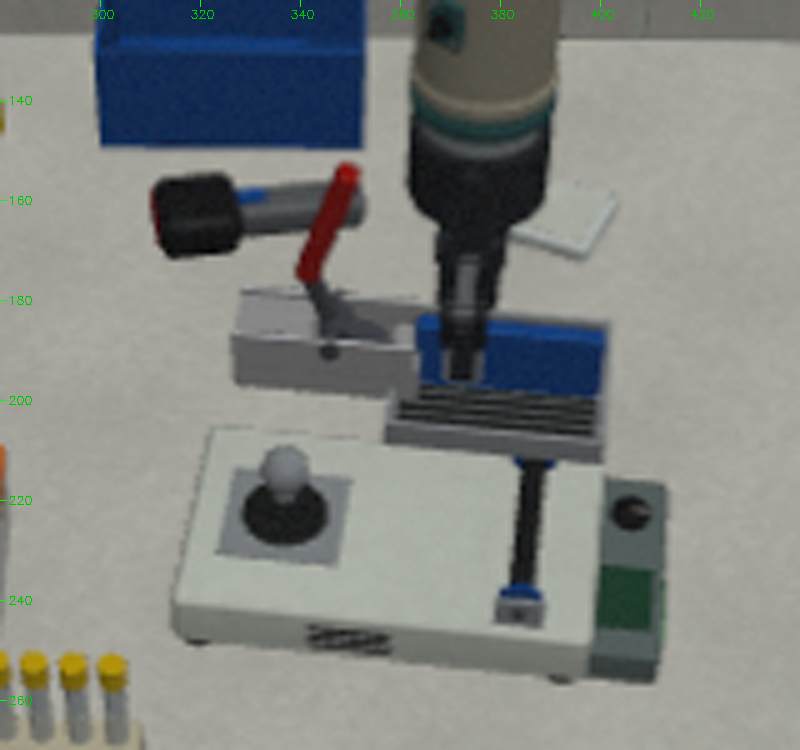

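View pics/c12.png

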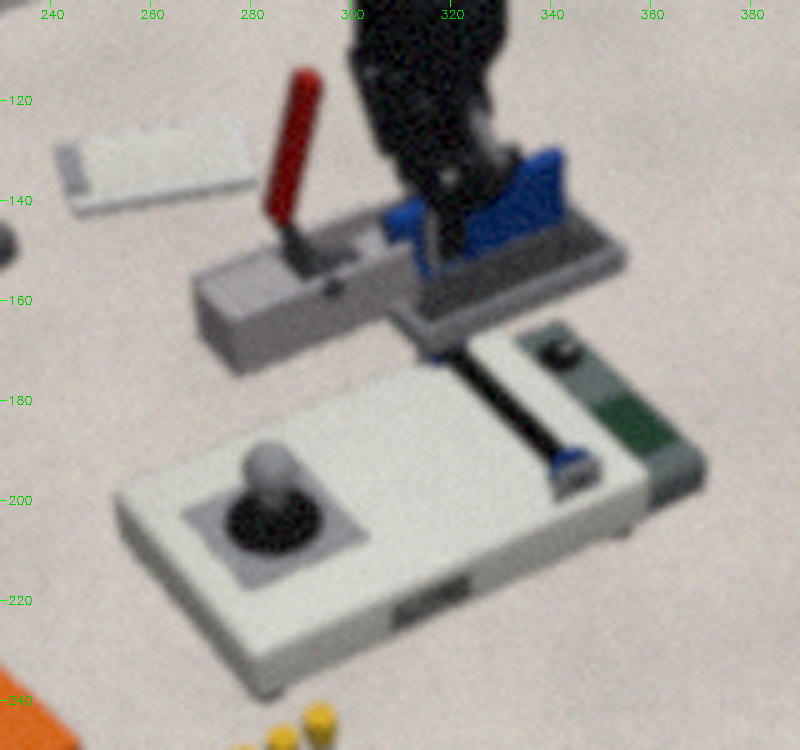

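```bash
python3 - <<'E'
from go import *
W=np.load('W9.npy',allow_pickle=True).item()
crop(W,140,70,490,130,2,'w9a.png');crop(W,270,280,370,460,4,'w9b.png')
# nominal: tray frame in tool: x_t=-x_tool
d=dict(W);d['T']=W['T_tool_cam']
def tr(P,dx=0,dy=0,dz=15.,yaw=0,pit=0):
    P=np.array(P,float)-[-105,0,0]; P=R.from_euler('zy',[yaw,pit]).apply(P)
    return [-(P[0]+dx),P[1]+dy,-(P[2]-dz)]
pts=[(-190,-52,16),(-190,52,16),(-185,-6,50),(-185,6,50),(-78,-6,50),(-78,6,50)]
print(proj(d,[tr(p) for p in pts]).round(1))
E
```

```text
16.4167 [ 467.6 -156.3  185.7] [-3.141e+00  1.000e-03  3.029e+00] [ 0.49  0.49 -0.32  1.99  0.23  0.7   1.49] 11.6 [-0.8  0.2 -7.8]
[[155.2  90.1]
 [476.7  90.1]
 [291.9 105.7]
 [341.1 105.7]
 [297.9 447.3]
 [334.3 447.3]]
```

View pics/w9a.png

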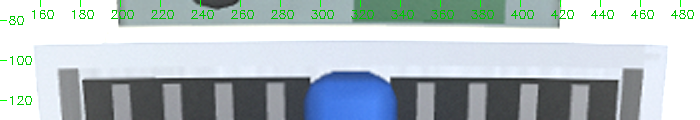

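View pics/w9b.png

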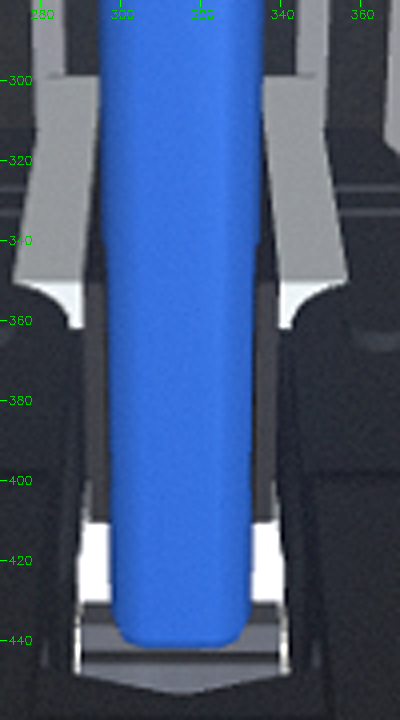

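```bash
python3 - <<'E'
from go import *
W=np.load('W9.npy',allow_pickle=True).item()
d=dict(W);d['T']=W['T_tool_cam']
def tr(P,dx=0,dy=0,dz=15.,yaw=0,pit=0):
    P=np.array(P,float)-[-105,0,0]; P=R.from_euler('zy',[yaw,pit]).apply(P)
    return [-(P[0]+dx),P[1]+dy,-(P[2]-dz)]
pts=[(-190,-52,16),(-190,52,16),(-185,-6,46),(-185,6,46),(-79,0,50)]
uv=np.array([(157,92.3),(473.7,92.3),(293,118),(337.5,118),(315.6,441.5)])
w=np.array([[1,1],[1,1],[1,0],[1,0],[1,.3]])
for fixpit in(0,1):
  def g(q):
    return np.r_[((proj(d,[tr(p,*q) for p in pts])-uv)*w).ravel(),(q[2]-15.4)/1.5,q[4]/(.03 if fixpit else 1e-4)]
  q=least_squares(g,[0,0,15,0,0]);print(q.x.round(3),q.fun.round(1))
# rim corner via depth
for p in [(165,97),(467,97),(315,115),(315,300)]:
    P=px(d,*p);print(p,'tool',P.round(1))
E
```

```text
16.4167 [ 467.6 -156.3  185.7] [-3.141e+00  1.000e-03  3.029e+00] [ 0.49  0.49 -0.32  1.99  0.23  0.7   1.49] 11.6 [-0.8  0.2 -7.8]
[ 6.8300e-01 -2.0900e-01  1.6949e+01  1.0000e-03 -0.0000e+00] [-0.2  0.1 -0.1 -0.1 -0.8 -0.   1.2 -0.  -0.1  0.2  1.  -0. ]
[ 7.910e-01 -2.090e-01  1.645e+01  1.000e-03 -8.000e-03] [-0.   0.1 -0.3 -0.2 -0.8 -0.   1.1 -0.  -0.1  0.5  0.7 -0.3]
(165, 97) tool [ 82.7 -49.3   0.1]
(467, 97) tool [82.7 49.5  0.4]
(315, 115) tool [ 77.7  -0.4 -33.4]
(315, 300) tool [ 26.9  -0.4 -33.7]
```

```bash
cat > al.py <<'E'
import sys
from go import *
RX=np.array([569.6,-172.1,-.116,0])
p=f((-105.7,.2,0),RX);p[2]=float(sys.argv[1])
d,_=delta(p,[np.pi,0,RX[2]+np.pi]);print(p.round(1),d.round(3))
E
python3 al.py 125
```

```text
16.4167 [ 467.6 -156.3  185.7] [-3.141e+00  1.000e-03  3.029e+00] [ 0.49  0.49 -0.32  1.99  0.23  0.7   1.49] 11.6 [-0.8  0.2 -7.8]
[ 464.6 -159.7  125. ] [ 2.700e-01 -3.660e-01  6.065e+00 -1.000e-03  1.000e-03  3.000e-03]
```

Call:
carry_out([
  [[0.1,-0.1,1.2,0,0,0,0.4],[0.2,-0.2,2.6,0,0,0,0.4],[0.25,-0.3,4,0,0,0,0.4],[0.25,-0.35,5.2,0,0,0.003,0.4],[0.25,-0.35,6,0,0,0.003,0.4]],
])

```text
clock: 16.83
eef_pos: [464.3, -160.0, 124.6]
tool_rot: [-3.141, 0.0, 3.024]
force: [-0.4, -0.2, -7.3]
width: 11.2
```

Call:
carry_out([
  [[0,0,0,0,0,0,0.4],[0,0,0,0,0,0,0.4],[0,0,0,0,0,0,0.4],[0,0,0,0,0,0,0.4]],
])

```text
clock: 17.17
eef_pos: [465.4, -160.2, 126.4]
tool_rot: [-3.14, 0.003, 3.025]
force: [-0.0, 0.3, -7.9]
width: 11.3
```

```bash
python3 al.py 110; python3 - <<'E'
from h import *
W=grab('side');crop(W,290,120,420,270,5,'s13.png');W=grab('scene');crop(W,230,110,380,250,5,'c13.png')
E
```

```text
17.1667 [ 465.4 -160.2  126.4] [-3.140e+00  3.000e-03  3.025e+00] [ 0.46  0.58 -0.27  2.05  0.28  0.55  1.44] 11.3 [-0.   0.3 -7.9]
[ 464.6 -159.7  110. ] [ 9.200e-02  4.800e-02  1.638e+00 -1.000e-03  3.000e-03 -1.000e-03]
```

View pics/s13.png

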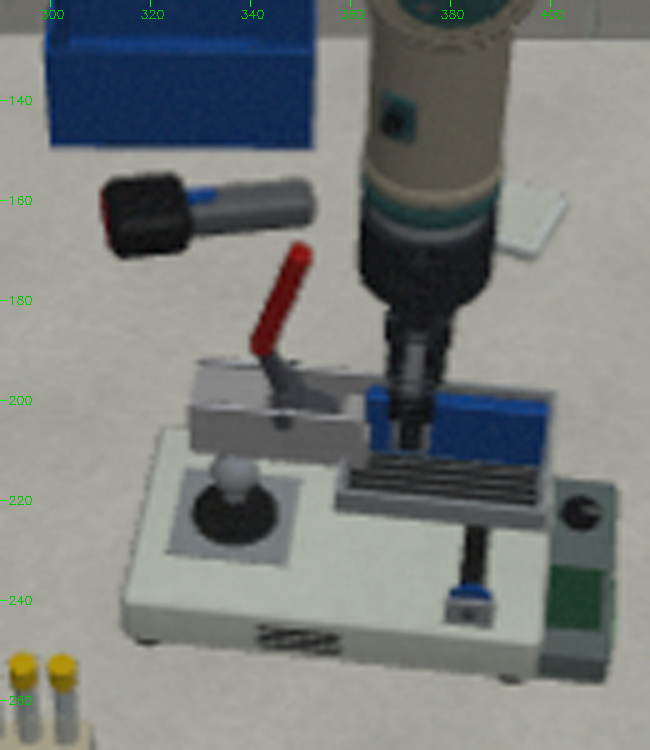

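View pics/c13.png

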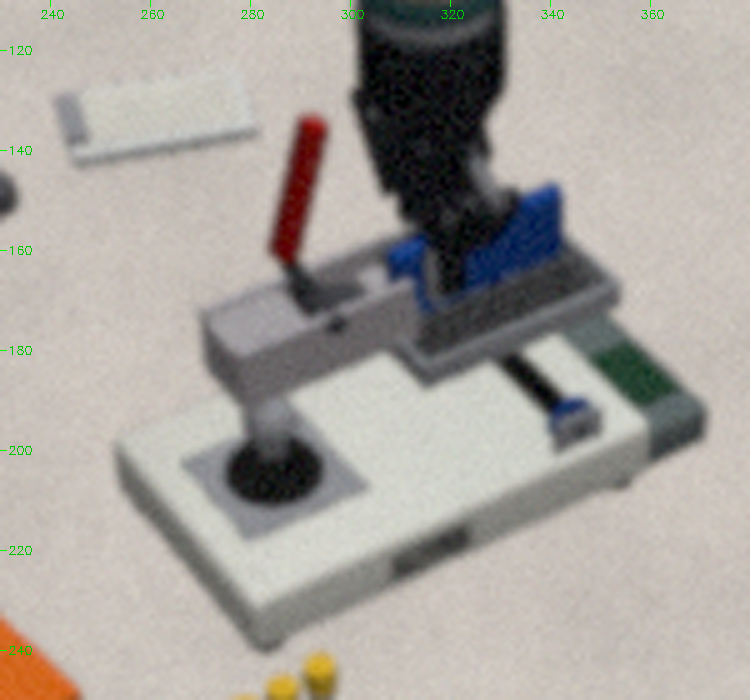

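Call:
carry_out([
  [[0,0,0.4,0,0,0,0.4],[0.05,0,0.8,0,0,0,0.4],[0.08,0.05,1.2,0,0,0,0.4],[0.08,0.05,1.5,0,0.003,0,0.4],[0.08,0.05,1.6,0,0.003,0,0.4]],
])

```text
clock: 17.68
eef_pos: [463.6, -159.4, 108.9]
tool_rot: [-3.141, -0.003, 3.025]
force: [0.3, -0.4, -7.3]
width: 11.2
```

Call:
carry_out([
  [[0,0,0,0,0,0,0.4],[0,0,0,0,0,0,0.4],[0,0,0,0,0,0,0.4],[0,0,0,0,0,0,0.4]],
])

```text
clock: 18.02
eef_pos: [464.1, -159.7, 109.8]
tool_rot: [-3.14, -0.001, 3.024]
force: [-0.4, 0.2, -8.2]
width: 11.3
```

```bash
python3 al.py 100
```

```text
18.0167 [ 464.1 -159.7  109.8] [-3.140e+00 -1.000e-03  3.024e+00] [ 0.45  0.61 -0.25  2.06  0.3   0.51  1.43] 11.3 [-0.4  0.2 -8.2]
[ 464.6 -159.7  100. ] [-0.053  0.006  0.975 -0.001 -0.001 -0.001]
```

Aligned within 0.5 mm; lower slowly watching force.

Call:
carry_out([
  [[-0.03,0,0.2,0,0,0,0.4],[-0.04,0,0.4,0,0,0,0.4],[-0.05,0,0.6,0,0,0,0.4],[-0.05,0,0.8,0,0,0,0.4],[-0.05,0,1,0,0,0,0.4]],
])

```text
clock: 18.43
eef_pos: [464.4, -159.7, 99.3]
tool_rot: [-3.14, -0.002, 3.024]
force: [-0.5, -0.2, -8.0]
width: 11.3
```

Call:
carry_out([
  [[0,0,0.2,0,0,0,0.4],[0,0,0.4,0,0,0,0.4],[0,0,0.6,0,0,0,0.4],[0,0,0.8,0,0,0,0.4],[0,0,1,0,0,0,0.4]],
])

```text
clock: 18.85
eef_pos: [464.4, -159.7, 89.4]
tool_rot: [-3.14, -0.002, 3.024]
force: [-0.0, -0.1, -8.1]
width: 11.3
```

```bash
python3 al.py 82; python3 - <<'E'
from h import *
W=grab('side');crop(W,290,120,420,270,5,'s14.png');W=grab('scene');crop(W,230,110,380,250,5,'c14.png')
E
```

```text
18.85 [ 464.4 -159.7   89.4] [-3.140e+00 -2.000e-03  3.024e+00] [ 0.43  0.64 -0.23  2.07  0.32  0.46  1.41] 11.3 [-0.  -0.1 -8.1]
[ 464.6 -159.7   82. ] [-0.02   0.007  0.74  -0.001 -0.002 -0.001]
```

View pics/c14.png

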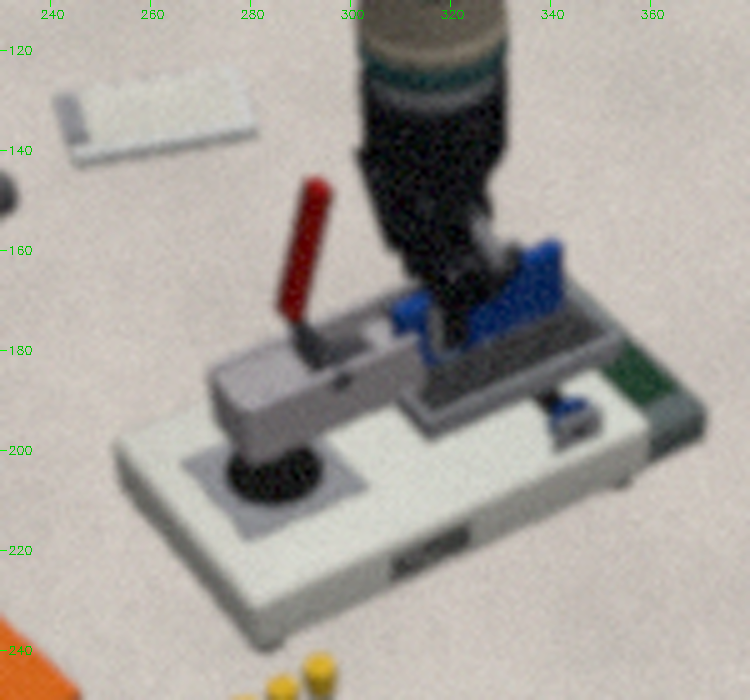

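Call:
carry_out([
  [[0,0,0.12,0,0,0,0.4],[0,0,0.24,0,0,0,0.4],[0,0,0.36,0,0,0,0.4],[0,0,0.48,0,0,0,0.4],[0,0,0.6,0,0,0,0.4]],
])

```text
clock: 19.37
eef_pos: [464.4, -159.7, 83.5]
tool_rot: [-3.14, -0.002, 3.024]
force: [-0.1, 0.1, -7.6]
width: 10.8
```

Call:
carry_out([
  [[0,0,0.06,0,0,0,0.4],[0,0,0.12,0,0,0,0.4],[0,0,0.12,0,0,0,0.4]],
])

```text
clock: 19.62
eef_pos: [464.4, -159.7, 82.3]
tool_rot: [-3.14, -0.002, 3.024]
force: [0.8, -0.2, -7.9]
width: 11.4
```

Call:
carry_out([
  [[0,0,0.05,0,0,0,0.4],[0,0,0.1,0,0,0,0.4],[0,0,0.1,0,0,0,0.4]],
])

```text
clock: 19.87
eef_pos: [464.4, -159.7, 81.4]
tool_rot: [-3.14, -0.002, 3.024]
force: [-0.1, -0.2, -8.1]
width: 11.1
```

Call:
carry_out([
  [[0,0,0.05,0,0,0,0.4],[0,0,0.1,0,0,0,0.4],[0,0,0.1,0,0,0,0.4]],
])

```text
clock: 20.12
eef_pos: [464.5, -159.7, 80.5]
tool_rot: [-3.14, -0.001, 3.024]
force: [-0.9, 0.7, -6.9]
width: 11.2
```

Contact beginning (−8→−6.9). A bit more.

Call:
carry_out([
  [[0,0,0.05,0,0,0,0.4],[0,0,0.1,0,0,0,0.4],[0,0,0.1,0,0,0,0.4]],
])

```text
clock: 20.37
eef_pos: [464.5, -159.8, 80.3]
tool_rot: [-3.14, -0.001, 3.024]
force: [-2.2, 0.8, 4.0]
width: 11.3
```

Call:
carry_out([
  [[0,0,0.05,0,0,0,0.4],[0,0,0.1,0,0,0,0.4],[0,0,0.1,0,0,0,0.4]],
])

```text
clock: 20.62
eef_pos: [464.5, -159.8, 80.2]
tool_rot: [-3.139, -0.001, 3.024]
force: [-3.8, 1.2, 14.7]
width: 11.1
```

```bash
python3 - <<'E'
from go import *
print(s['torque'].round(2))
W=grab('side');crop(W,290,120,420,270,5,'s15.png');W=grab('scene');crop(W,230,110,380,250,5,'c15.png')
E
```

```text
20.6167 [ 464.5 -159.8   80.2] [-3.139e+00 -1.000e-03  3.024e+00] [ 0.42  0.66 -0.22  2.08  0.32  0.44  1.4 ] 11.1 [-3.8  1.2 14.7]
[0.41 0.96 0.03]
```

View pics/c15.png

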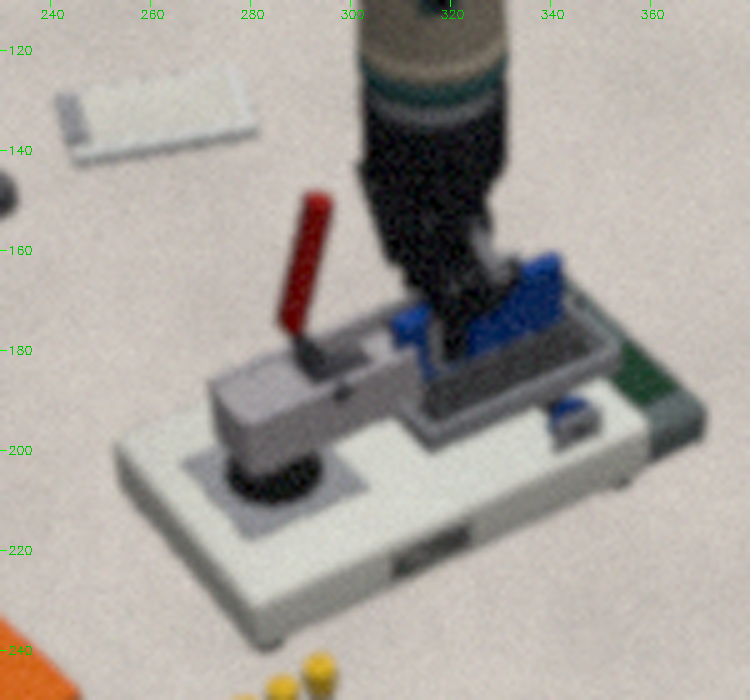

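View pics/s15.png

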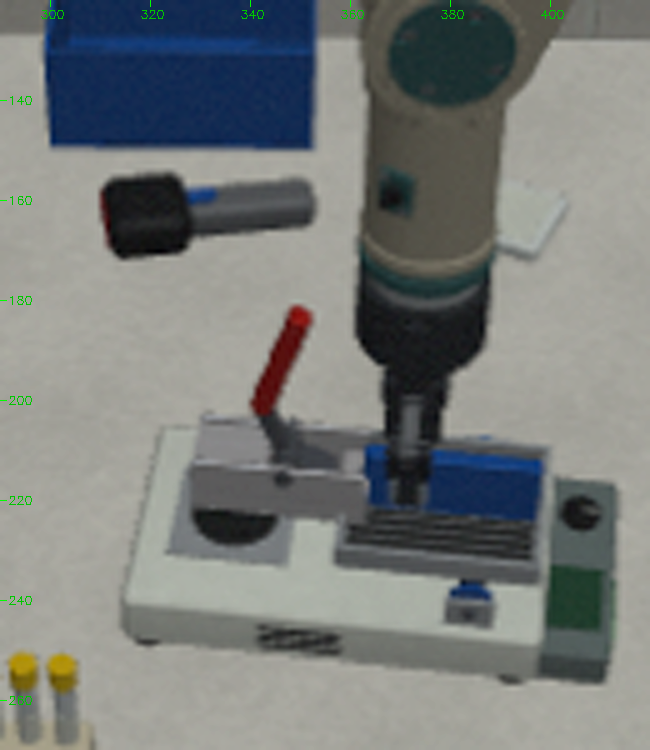

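Call:
carry_out([
  [[0,0,0,0,0.005,0,0.4],[0,0,0,0,0.01,0,0.4],[0,0,0,0,0.01,0,0.4]],
])

```text
clock: 20.97
eef_pos: [464.4, -159.8, 80.2]
tool_rot: [-3.139, -0.011, 3.024]
force: [-6.2, 1.8, 15.4]
width: 11.4
```

```bash
python3 - <<'E'
from go import *
print(s['torque'].round(2))
E
```

```text
20.9667 [ 464.4 -159.8   80.2] [-3.139 -0.011  3.024] [ 0.42  0.66 -0.22  2.07  0.32  0.45  1.41] 11.4 [-6.2  1.8 15.4]
[ 0.36  0.65 -0.07]
```

Call:
carry_out([
  [[0,0,0,0,0.005,0,0.4],[0,0,0,0,0.01,0,0.4],[0,0,0,0,0.01,0,0.4]],
])

```text
clock: 21.22
eef_pos: [464.2, -159.7, 80.1]
tool_rot: [-3.139, -0.021, 3.024]
force: [-6.1, 2.0, 15.1]
width: 11.4
```

```bash
python3 - <<'E'
from go import *
print(s['torque'].round(2))
W=grab('scene');crop(W,230,110,380,250,5,'c16.png')
E
```

```text
21.2167 [ 464.2 -159.7   80.1] [-3.139 -0.021  3.024] [ 0.42  0.66 -0.22  2.06  0.32  0.47  1.41] 11.4 [-6.1  2.  15.1]
[0.27 0.78 0.04]
```

```bash
python3 - <<'E'
from go import *
W=grab('wrist');cv2.imwrite('pics/w10.png',W['img'])
d=dict(W);d['T']=W['T_tool_cam']
W9=np.load('W9.npy',allow_pickle=True).item();d9=dict(W9);d9['T']=W9['T_tool_cam']
for v in (115,130,160,200,250,300,350,400,430): 
    a=[np.median([px(D,u,vv)[2] for u in range(308,325,2) for vv in range(v-3,v+4,2)]) for D in(d,d9)]; print(v,px(d,315,v)[0].round(1),np.round(a,2))
for p in [(165,97),(467,97)]: print(px(d,*p).round(1),px(d9,*p).round(1))
E
```

```text
21.2667 [ 464.2 -159.7   80.2] [-3.139 -0.021  3.024] [ 0.42  0.66 -0.22  2.06  0.32  0.47  1.41] 11.3 [-7.2  2.1 14.9]
115 77.7 [-31.97 -33.42]
130 73.9 [-32.47 -33.77]
160 66.4 [-32.52 -33.77]
200 55.9 [-32.83 -33.79]
250 41.9 [-33.13 -33.8 ]
300 26.7 [-33.36 -33.77]
350 10.3 [-33.64 -33.88]
400 -7.9 [-34.09 -33.63]
430 -20.0 [-34.38 -33.69]
[ 82.7 -50.    2. ] [ 82.7 -49.3   0.1]
[82.7 49.9  1.6] [82.7 49.5  0.4]
```

View pics/w10.png

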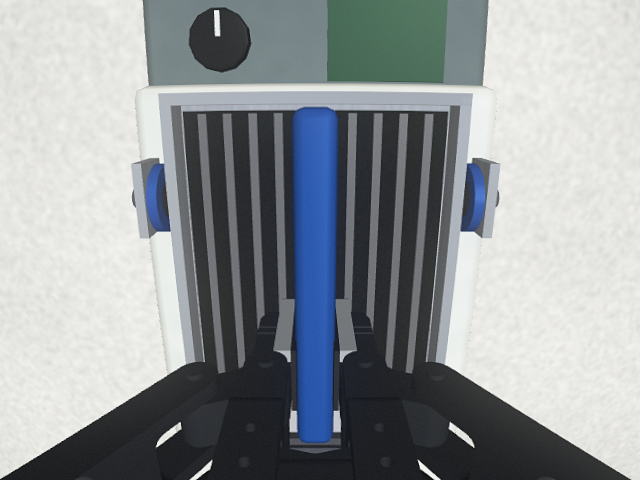

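View pics/c16.png

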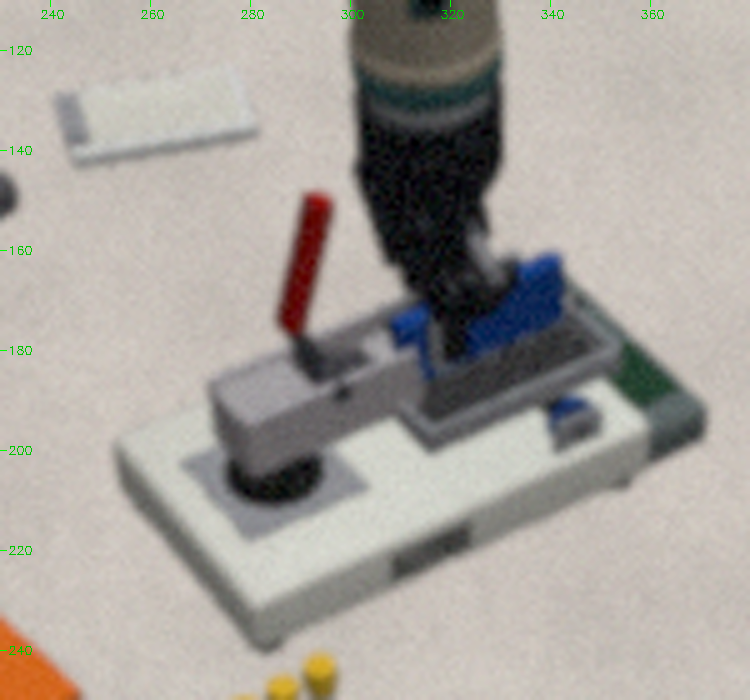

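Call:
carry_out([
  [[0,0,-0.1,0,-0.01,0,0.4],[0,0,-0.18,0,-0.02,0,0.4],[0,0,-0.18,0,-0.02,0,0.4],[0,0,-0.18,0,-0.02,0,0.4]],
])

```text
clock: 21.65
eef_pos: [464.5, -159.8, 80.5]
tool_rot: [-3.14, -0.001, 3.024]
force: [-0.5, 0.0, 2.9]
width: 11.2
```

Call:
carry_out([
  [[0,0,0,0,0,0,2],[0,0,0,0,0,0,3],[0,0,0,0,0,0,4],[0,0,0,0,0,0,5],[0,0,0,0,0,0,5]],
])

```text
clock: 22.07
eef_pos: [464.7, -159.7, 80.2]
tool_rot: [-3.14, -0.001, 3.024]
force: [-0.7, 0.4, -0.1]
width: 49.9
```

```bash
python3 - <<'E'
from go import *
W=grab('wrist');cv2.imwrite('pics/w11.png',W['img'])
E
```

```text
22.0667 [ 464.7 -159.7   80.2] [-3.140e+00 -1.000e-03  3.024e+00] [ 0.42  0.66 -0.22  2.08  0.32  0.44  1.41] 49.9 [-0.7  0.4 -0.1]
```

View pics/w11.png

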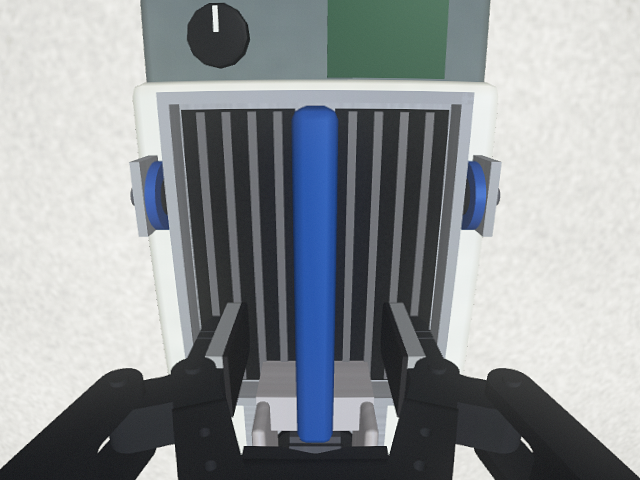

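Call:
carry_out([
  [[0,0,-1.5,0,0,0,5],[0,0,-4.5,0,0,0,5],[0,0,-8,0,0,0,5],[0,0,-11.5,0,0,0,5],[0,0,-14.5,0,0,0,4]],
])

```text
clock: 22.53
eef_pos: [464.9, -159.4, 227.3]
tool_rot: [-3.14, -0.001, 3.025]
force: [0.7, -0.1, -0.0]
width: 40.9
```

```bash
cat > pr.py <<'E'
from go import *
RX=np.array([569.6,-172.1,-.116,65])
def dn(th,l=85,h=33,e=11): return f((-32-l*np.cos(th)+h*np.sin(th)+e,0,40+l*np.sin(th)+h*np.cos(th)),RX)
O=[np.pi,0,RX[2]+np.pi]
E
python3 - <<'E'
from pr import *
T=None
q=f((25,0,0),RX);q[2]=250
for p in (q,dn(1.35)+[25,0,0],dn(1.26)):
    d,T=delta(p,O,T);print(p.round(1),d.round(3))
E
```

```text
22.5333 [ 464.9 -159.4  227.3] [-3.140e+00 -1.000e-03  3.025e+00] [ 0.52  0.43 -0.34  1.95  0.2   0.8   1.52] 40.9 [ 0.7 -0.1 -0. ]
[ 594.4 -175.   250. ] [-1.3048e+01 -3.6000e-02 -2.2730e+00 -1.0000e-03 -1.0000e-03 -1.0000e-03]
[ 587.2 -171.2  195.2] [ 0.758  0.289  5.484  0.     0.    -0.   ]
[ 554.1 -170.3  196. ] [ 3.299 -0.289 -0.086  0.     0.    -0.   ]
```

Call:
carry_out([
  [[-0.5,0,-2.5,0,0,0,2],[-3.5,0,-3.2,0,0,0,0.5],[-7,0,-3.2,0,0,0,0],[-10.5,0,-3.2,0,0,0,0],[-13,0,-3.2,0,0,0,0]],
])

```text
clock: 22.95
eef_pos: [596.6, -175.0, 257.4]
tool_rot: [-3.14, 0.001, 3.024]
force: [1.0, -0.7, 0.1]
width: 0.2
```

Call:
carry_out([
  [[-0.5,0,0.5,0,0,0,0],[-0.5,0,1.5,0,0,0,0],[-0.5,0,3,0,0,0,0],[-0.5,0,4.5,0,0,0,0],[-0.5,0,5.5,0,0,0,0]],
])

```text
clock: 23.37
eef_pos: [596.0, -175.2, 199.8]
tool_rot: [-3.14, -0.006, 3.024]
force: [-0.1, 0.1, -0.3]
width: -0.2
```

Call:
carry_out([
  [[0,0,0,0,0,0,0],[0,0,0,0,0,0,0],[0,0,0,0,0,0,0],[0,0,0,0,0,0,0]],
])

```text
clock: 23.7
eef_pos: [599.1, -175.5, 203.0]
tool_rot: [-3.14, 0.0, 3.024]
force: [0.7, 0.1, 0.4]
width: 0.1
```

```bash
python3 - <<'E'
from pr import *
for th in (1.26,1.1,.9,.7,.5,.3,.1,0):
    p=dn(th); d,_=delta(p,O);print(th,p.round(1),d.round(3))
W=grab('side');crop(W,290,120,420,270,5,'s17.png');W=grab('scene');crop(W,230,90,380,240,5,'c17.png')
E
```

```text
23.7 [ 599.1 -175.5  203. ] [-3.14   0.     3.024] [ 0.43  0.64 -0.32  1.62  0.24  0.93  1.48] 0.1 [0.7 0.1 0.4]
1.26 [ 554.1 -170.3  196. ] [ 4.53e+00 -1.20e-02  6.97e-01 -1.00e-03  0.00e+00 -1.00e-03]
1.1 [ 539.7 -168.6  195.7] [ 5.987e+00 -1.300e-02  7.270e-01 -1.000e-03  0.000e+00 -1.000e-03]
0.9 [ 521.9 -166.5  192.1] [ 7.771e+00 -1.500e-02  1.089e+00 -1.000e-03  0.000e+00 -1.000e-03]
0.7 [ 505.3 -164.6  185. ] [ 9.448e+00 -1.600e-02  1.799e+00 -1.000e-03  0.000e+00 -1.000e-03]
0.5 [ 490.4 -162.9  174.7] [ 1.095e+01 -1.700e-02  2.828e+00 -1.000e-03  0.000e+00 -1.000e-03]
0.3 [ 477.8 -161.4  161.6] [ 1.2218e+01 -1.6000e-02  4.1340e+00 -1.0000e-03  0.0000e+00 -1.0000e-03]
0.1 [ 468.  -160.3  146.3] [ 1.3201e+01 -1.5000e-02  5.6670e+00 -1.0000e-03  0.0000e+00 -1.0000e-03]
0 [ 464.3 -159.8  138. ] [ 1.3573e+01 -1.5000e-02  6.4990e+00 -1.0000e-03  0.0000e+00 -1.0000e-03]
```

View pics/s17.png

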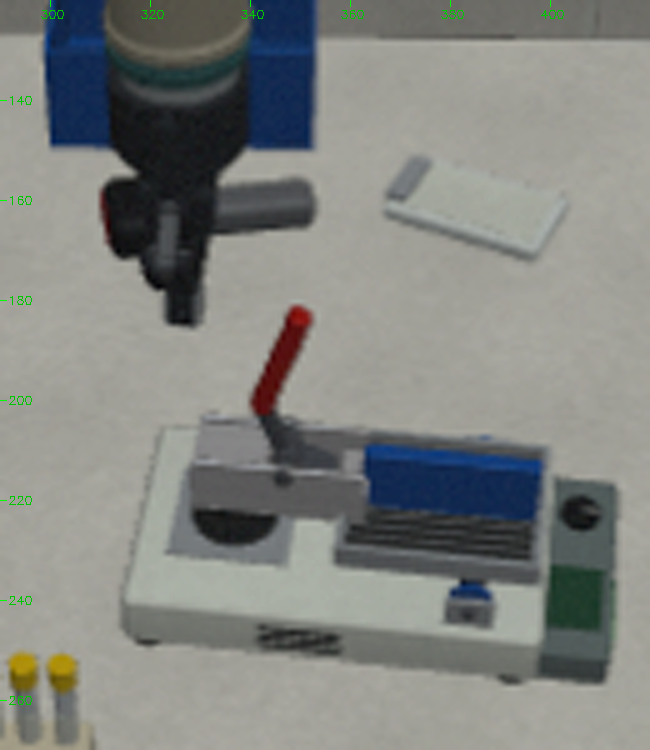

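View pics/c17.png

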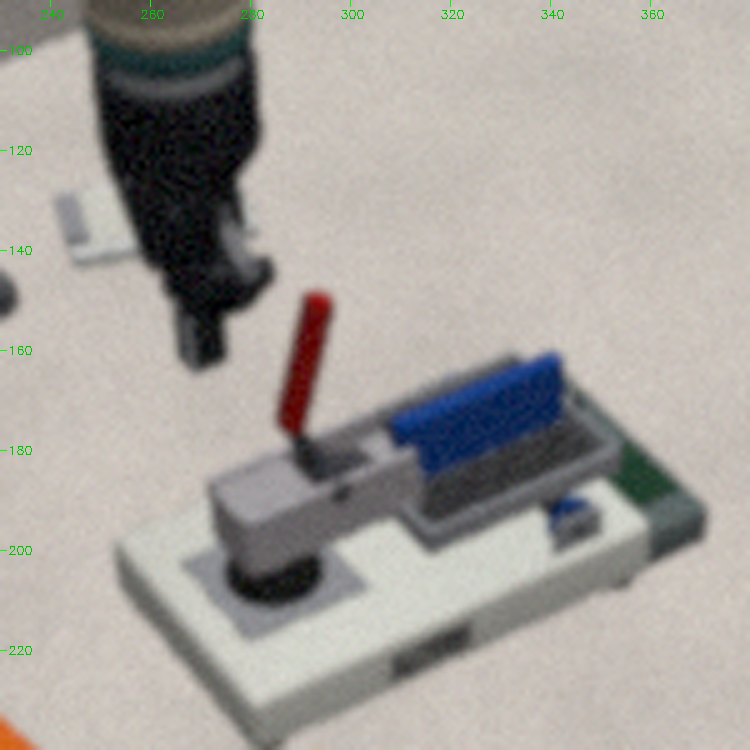

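Call:
carry_out([
  [[1.2,0,0.3,0,0,0,0],[2.6,0,0.6,0,0,0,0],[4,0,0.7,0,0,0,0],[5,0,0.7,0,0,0,0],[6,0,0.73,0,0,0,0]],
])

```text
clock: 24.22
eef_pos: [539.6, -168.4, 195.6]
tool_rot: [-3.14, 0.001, 3.024]
force: [1.3, -0.1, -0.3]
width: -0.2
```

Call:
carry_out([
  [[0.6,0,0.1,0,0,0,0],[1.2,0,0.2,0,0,0,0],[1.8,0,0.36,0,0,0,0],[2.6,0,0.65,0,0,0,0],[3.4,0,1.05,0,0,0,0]],
])

```text
clock: 24.63
eef_pos: [505.1, -164.3, 184.4]
tool_rot: [-3.14, -0.001, 3.024]
force: [-0.1, -0.5, 3.1]
width: -0.1
```

```bash
python3 - <<'E'
from pr import *
for th in (.7,.6,.5,.4,.3,.2,.1,0,-.03):
    p=dn(th); d,_=delta(p,O);print(th,p.round(1),d.round(3))
W=grab('scene');crop(W,230,90,380,240,5,'c18.png')
E
```

```text
24.6333 [ 505.1 -164.3  184.4] [-3.140e+00 -1.000e-03  3.024e+00] [ 0.48  0.54 -0.32  1.89  0.24  0.75  1.48] -0.1 [-0.1 -0.5  3.1]
0.7 [ 505.3 -164.6  185. ] [-0.021 -0.025 -0.057 -0.001 -0.001 -0.001]
0.6 [ 497.6 -163.7  180.2] [ 0.755 -0.025  0.421 -0.001 -0.001 -0.001]
0.5 [ 490.4 -162.9  174.7] [ 1.48e+00 -2.60e-02  9.73e-01 -1.00e-03 -1.00e-03 -1.00e-03]
0.4 [ 483.7 -162.1  168.5] [ 2.146e+00 -2.500e-02  1.595e+00 -1.000e-03 -1.000e-03 -1.000e-03]
0.3 [ 477.8 -161.4  161.6] [ 2.747e+00 -2.500e-02  2.281e+00 -1.000e-03 -1.000e-03 -1.000e-03]
0.2 [ 472.5 -160.8  154.2] [ 3.276e+00 -2.500e-02  3.023e+00 -1.000e-03 -1.000e-03 -1.000e-03]
0.1 [ 468.  -160.3  146.3] [ 3.728e+00 -2.500e-02  3.814e+00 -1.000e-03 -1.000e-03 -1.000e-03]
0 [ 464.3 -159.8  138. ] [ 4.100e+00 -2.400e-02  4.647e+00 -1.000e-03 -1.000e-03 -1.000e-03]
-0.03 [ 463.4 -159.7  135.4] [ 4.195e+00 -2.400e-02  4.903e+00 -1.000e-03 -1.000e-03 -1.000e-03]
```

View pics/c18.png

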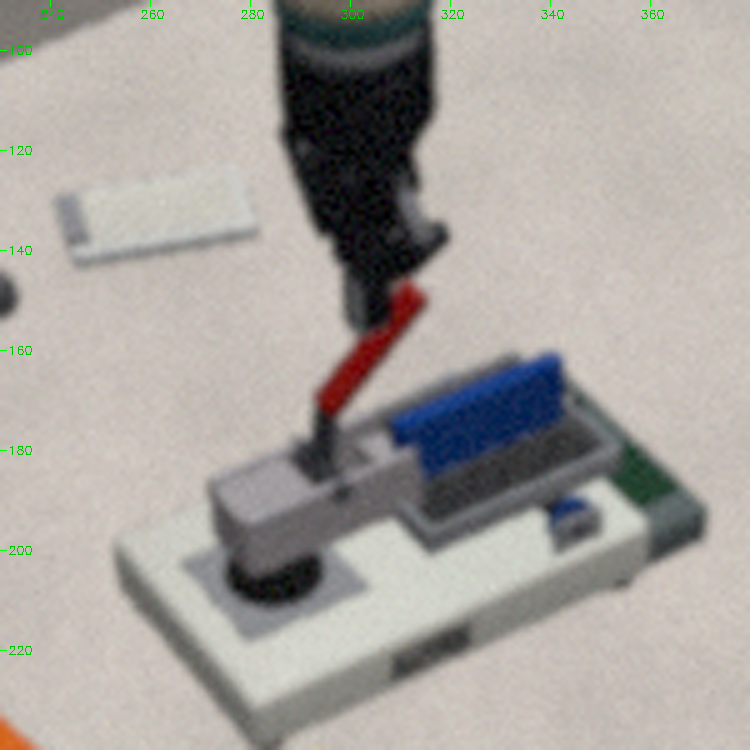

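Handle follows. Continue down the arc.

Call:
carry_out([
  [[0.75,0,0.45,0,0,0,0],[1.5,0,1,0,0,0,0],[2.1,0,1.6,0,0,0,0],[2.7,0,2.3,0,0,0,0],[3.3,0,3,0,0,0,0]],
])

```text
clock: 25.1
eef_pos: [471.6, -160.4, 153.6]
tool_rot: [-3.141, -0.002, 3.024]
force: [1.2, -0.1, 1.5]
width: -0.1
```

Call:
carry_out([
  [[0.2,0,0.4,0,0,0,0],[0.4,0,0.8,0,0,0,0],[0.6,0,1.2,0,0,0,0],[0.8,0,1.6,0,0,0,0],[0.8,0,1.7,0,0,0,0]],
])

```text
clock: 25.52
eef_pos: [464.0, -159.6, 137.5]
tool_rot: [-3.14, -0.003, 3.024]
force: [-4.7, 1.7, 17.1]
width: -0.3
```

```bash
python3 - <<'E'
from pr import *
for th in (.1,0,-.03):
    p=dn(th); d,_=delta(p,O);print(th,p.round(1),d.round(3))
W=grab('scene');crop(W,230,90,380,240,5,'c19.png')
E
```

```text
25.5167 [ 464.  -159.6  137.5] [-3.140e+00 -3.000e-03  3.024e+00] [ 0.47  0.56 -0.29  2.04  0.28  0.58  1.44] -0.3 [-4.7  1.7 17.1]
0.1 [ 468.  -160.3  146.3] [-0.403 -0.019 -0.878 -0.002 -0.003 -0.001]
0 [ 464.3 -159.8  138. ] [-0.033 -0.018 -0.045 -0.002 -0.003 -0.001]
-0.03 [ 463.4 -159.7  135.4] [ 0.062 -0.017  0.211 -0.002 -0.003 -0.001]
```

View pics/c19.png

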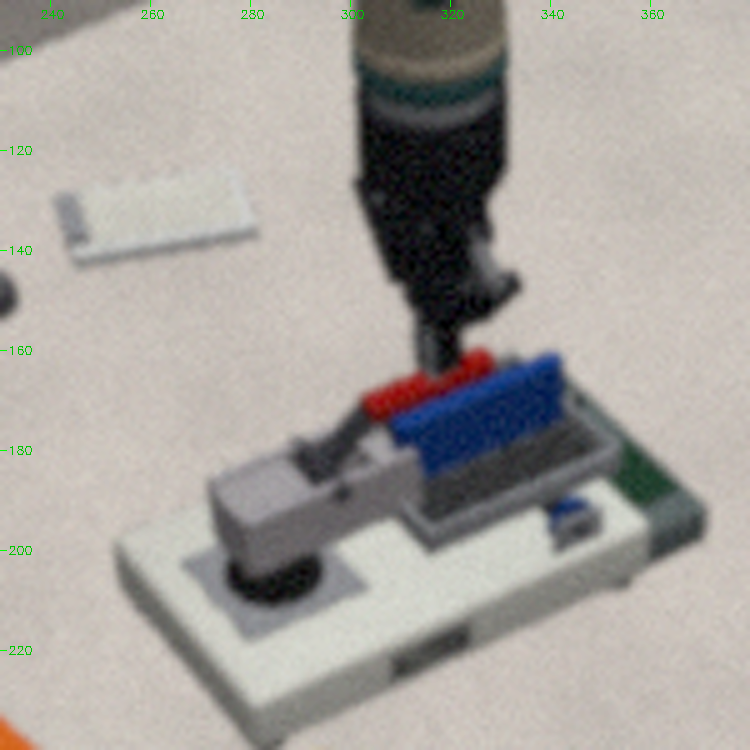

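Call:
carry_out([
  [[0,0,0.05,0,0,0,0],[0,0,0.1,0,0,0,0],[0,0,0.1,0,0,0,0]],
])

```text
clock: 25.82
eef_pos: [464.1, -159.6, 137.6]
tool_rot: [-3.14, -0.002, 3.024]
force: [-4.7, 0.9, 16.4]
width: 0.1
```

Call:
carry_out([
  [[0,0,-0.5,0,0,0,0],[0,0,-2.5,0,0,0,0],[0,0,-6,0,0,0,0],[0,0,-9.5,0,0,0,0],[0,0,-12.5,0,0,0,0]],
])

```text
clock: 26.23
eef_pos: [465.3, -159.4, 263.2]
tool_rot: [-3.141, -0.0, 3.025]
force: [1.4, -0.6, -0.3]
width: 0.0
```

Call:
carry_out([
  [[1,0,-1.5,0,0,0,0],[2,0,-3,0,0,0,0],[2.5,0,-4.5,0,0,0,0],[2.5,0,-5,0,0,0,0],[2.5,0,-5,0,0,0,0]],
])

```text
clock: 26.65
eef_pos: [441.1, -156.9, 312.5]
tool_rot: [-3.14, 0.002, 3.024]
force: [0.0, -0.1, -0.5]
width: 0.1
```

Call:
carry_out([
  [[0,0,0,0,0,0,0],[0,0,0,0,0,0,0],[0,0,0,0,0,0,0],[0,0,0,0,0,0,0],[0,0,0,0,0,0,0]],
])

```text
clock: 27.07
eef_pos: [439.9, -156.4, 310.8]
tool_rot: [-3.141, -0.003, 3.025]
force: [-0.6, 1.1, 0.3]
width: 0.2
```

```bash
python3 - <<'E'
from pr import *
W=grab('wrist');cv2.imwrite('pics/w20.png',W['img']);np.save('W20.npy',W,allow_pickle=True)
W=grab('side');crop(W,290,180,420,270,6,'s20.png')
E
```

```text
27.0667 [ 439.9 -156.4  310.8] [-3.141e+00 -3.000e-03  3.025e+00] [ 0.58  0.29 -0.39  1.89  0.13  0.99  1.59] 0.2 [-0.6  1.1  0.3]
```

View pics/w20.png

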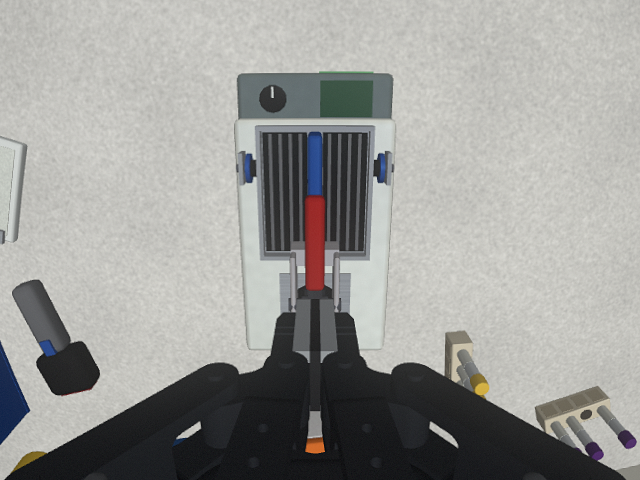

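View pics/s20.png

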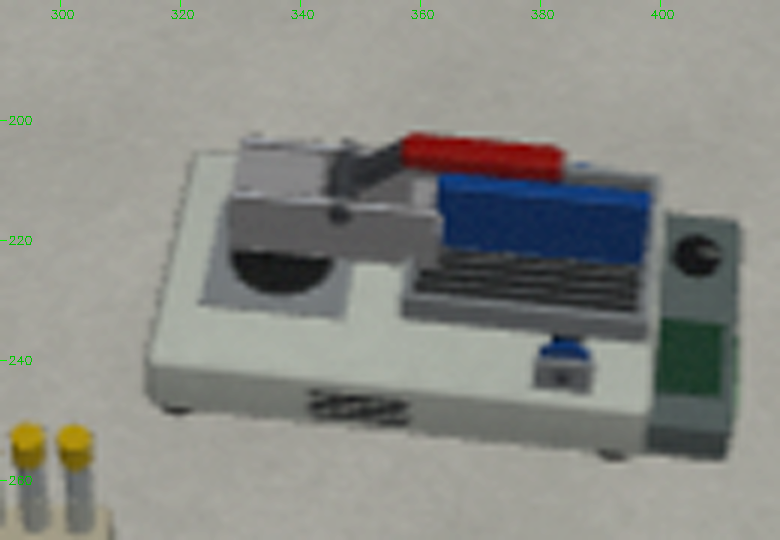

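```bash
python3 - <<'E'
from pr import *
W=np.load('W20.npy',allow_pickle=True).item()
X=RX
def loc(u,v):
    q=px(W,u,v);e=q[:2]-X[:2];c,s_=np.cos(X[2]),np.sin(X[2]);return np.round([c*e[0]+s_*e[1],-s_*e[0]+c*e[1],q[2]-65],1)
for p in [(315,140),(315,180),(315,205),(315,230),(315,260),(315,282),(259,140),(259,240),(372,140),(370,240)]: print(p,loc(*p))
E
```

```text
27.1667 [ 440.  -156.5  311.1] [-3.141e+00 -2.000e-03  3.024e+00] [ 0.58  0.29 -0.39  1.89  0.13  0.99  1.59] -0.0 [ 0.5  0.5 -0.3]
(315, 140) [-180.9    0.3   48.9]
(315, 180) [-148.9    0.3   49.1]
(315, 205) [-133.8    0.2   72.1]
(315, 230) [-113.7    0.2   72.5]
(315, 260) [-88.6   0.2  72.6]
(315, 282) [-69.    0.2  71.9]
(259, 140) [-178.   -48.5   15.2]
(259, 240) [-85.8 -52.3  14.2]
(372, 140) [-178.    49.9   15.3]
(370, 240) [-86.   51.6  15. ]
```

```bash
python3 -c "
from cell import *
print(finish_job())"
```

```text
the job is handed in; nothing more can be done
None
```

I refitted the tray to the rocker, locked the coupler with the red handle and handed the job in at about 27 s. No verdict is reported, so the checks below are my own measurements.

**What I did**
- **Handle up:** I gripped the red handle and swung it up to about 1.26 rad. That is above the 1.15 rad required but short of the 1.4 rad stop. The loose tray slid about 10 mm during this, so I measured it again before picking it up.
- **Tray on:** I carried the tray by its rib and lowered it in the hand until the force showed contact, about 23 N in total. When I then tilted the tool about 0.02 rad, the tray stayed level, so it was resting on both the ball and the roller.
- **Locking:** I released the rib and pushed the handle down with closed fingers until it stopped at about 17 N, then backed the arm well clear.

**Last checks (wrist camera)**
- **Handle:** flat, with its top 72 to 72.6 mm above the tray's underside (model: 73 mm at angle 0).
- **Tray:** level, with rib and rim about 1 mm below nominal, which is within the camera's calibration. It is in line with the rocker and between the flanges.
- **Surroundings:** the other things looked unmoved in the pictures, though I did not measure them, and nothing touched the robot.

**What disagreed:** the wrist torque readings at seating did not clearly show whether the ball was carrying load. I relied on the tilt test and the camera depth readings instead.

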